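Lock the biscuits away

ROBOT

A 6-joint arm with a two-finger parallel gripper is mounted at the origin on the work surface. World frame = base frame: x ahead of the robot, y to its left, z up, the work surface at z = 0. Lengths are in mm, angles in rad, forces in N, time in s.
With the tool pointing down it reaches from about 250 to 775 mm from the base axis. Payload 4 kg.
Tool frame: the origin (TCP) lies at the very end of the fingers, on their centre line; the grasp point (between the pads) lies 19 mm behind it (env.hold_point_z is the distance from the TCP to the grasp point, in mm); y points along the fingers, x is the direction in which the jaws open and shut, and the axes are right-handed (so a half turn about y gives the same grasp; the last joint's range is limited). The gripper opens to 94 mm and grips with 3 to 60 N. Pads are 16 mm wide; open, the fingers measure 119 mm over their backs; the gripper's body (75 mm by 177 mm) begins 78 mm behind the grasp point.
Start: joints at [-1.306, 0.087, 1.371, -0, 1.684, -0.103], TCP at [197.759, -513.237, 205.506] pointing down, gripper open.
Joint ranges: [-3.1, 3.1], [-0.76, 2.03], [0.27, 2.55], [-1.08, 4.22], [0.17, 2.65], [-2.57, 2.57]. Speed limits (rad/s): [2.79, 2.79, 3.14, 3.14, 3.14, 3.14].

INTERFACE

Orientations are given as a unit quaternion [x, y, z, w].
In Python, from cell import monitor, vision, env gives the robot as it stands. The module is installed in compiled form; this text tells all that it offers.
- The arm moves only by the shell command python3 -m crank 'ROWS' [OPENING] [FORCE]. ROWS is JSON, a list of rows, each a list of 4 numbers: the shift along the tool's x, y, z in cm, then the turn about the tool's y in degrees. In form: [[x, y, z, spin], ...]. A call has 1 to 20 rows; each row shifts and turns the pose as measured when the row begins, along the tool's axes as they then stand; what a row does not reach is not made up. A row lasts 1/8 s, in which the tool goes at most 62.5 mm and 10.7 degrees, less where a joint would pass 70% of its speed; a pose out of reach is approached as far as the arm can. A call is refused whole if a number of a shift passes 6.25 or a number of a turn 10.7, either way. A call with a gripper value outside its range is refused whole. OPENING is the closure in counts, from 0 (fully open) to 255 (shut), set as the call begins (- or left out, the last holds). The fingers move at their own pace and stop on an object; FORCE is the grip in N (left out, the last holds). Time passes only in rows, so rows that do not move let the fingers close. It gives the time, the measured TCP pose, the force and the opening at its end, in the units of the state.
- monitor.get_obs(): the state, without advancing time (a new reading comes with each control period).
- vision.get_image(name): name is "side" or "top"; returns (picture, depth): 384x512x3 uint8, red, green, blue; 384x512 float32, mm along the optical axis (not along the pixel's ray), 0 where there is no reading.
- vision.calibration(name): a dict with "fx", "fy", "cx", "cy" (pixels), "k1" (the pictures are not rectified: a ray, as slopes to the right and down, at radius r is drawn at 1 + k1 r^2 times it, then the intrinsics apply), "cam_to_world" (4x4, takes a point from camera to world coordinates). Camera axes: x right, y down, z forward; pixel columns grow to the right and rows downward; lengths in mm; the calibration is good to about 2 mm. A picture is of the moment at which its call begins. calibration takes no time and is no camera call.
- env.finish_job(): hands the job in, once; it reports no verdict.
The state is a dict: "time_s": time; "joint_positions": joint angles; "qvel": joint speeds; "tau": joint torques, N m; "position": TCP position; "orientation": TCP orientation; "force": force on the tool from outside, world axes, zero at the start; "torque": the same for the moment, N m; "grip_width": finger opening in mm.
Only numpy, scipy, OpenCV 4.12 (cv2) and the standard library are available. Lean on these libraries where they do the work, as an engineer would, in place of code of your own. Each camera call takes 0.05 s, during which the arm holds its last target.

TASK

Tea is over: lock every biscuit from the black board away in the white biscuit box. Pull its red spring pin up and turn it into its rest notch so that it stays up by itself, draw the drawer well out, lay all the biscuits flat on the drawer's floor without squeezing them hard, then push the drawer fully home and only then let the pin drop back down so that it locks the drawer. Leave the tea things where they are.

Things in the scene. Friction and masses are not known exactly. Their poses are not given: they have to be found in the camera images.
- chest: white biscuit box standing on the counter, 240 mm deep (x), 294 mm wide (y), 80 mm high, fixed in place. Origin: on the counter, at the middle of the lower front edge; x points from its front into the box, z up; its drawer slides out along -x. It stands on the left or the right of the board, turned up to 0.1 rad
- drawer (a joint): how far the drawer is pulled out, m: 0 fully home, 0.16 its stop. Friction about 1.5 N, no spring; it stays where it is left. Locked at 0 (2 mm play) while the pin is down
- drawer_handle (a point): middle of the steel bow handle, a level bar 10 mm thick along the chest's y, 90 mm long, 60 mm above the counter; 41 mm of free space between bar and drawer front. The drawer front is 14 mm thick, its top 77 mm above the counter. Moves with the drawer; axes as the chest's
- drawer_floor (a point): centre of the drawer's inner floor, 36 mm above the counter; axes as the chest's; moves with the drawer. Inner floor 120 (x) by 240 mm (y), side and back walls 24 mm high; towards the handle a block 50 mm deep, its top 65 mm above the counter, with the lock hole. With the drawer at its stop the floor from 60 mm before to 50 mm behind this point is clear of the box's roof
- plunger (a joint): how far the spring pin is pulled up, m: 0 down (locks the drawer), 0.027 its stop. A spring pulls it down with about 4 N at 0 and 7 N at 0.02. Turned into the rest notch it rests at 0.018 by itself; the shoulder before the notch is 4 mm higher, so to turn it in or out the pin must be at 0.023 or more
- tee (a joint): turn of the pin's red tee grip, rad, counter-clockwise seen from above, 0 (in the deep slot: only within 0 to 0.2 can the pin go down) to 1.3 (stop). The rest notch holds it between 1.05 and 1.3
- tee_grip (a point): on the pin's axis, in the red tee grip: a bar 50 mm long (this point's x), 12 mm wide, 26 mm high, 18 mm below to 8 mm above this point. Pin down: point 138 mm above the counter and 26 mm behind the chest's front edge, the bar turned 0.39 rad from the chest's x; in the notch it lies along the chest's y. Moves with the pin. The sleeve, 46 mm across, ends 24 mm below this point when the pin is down
- board: black slate serving board, 260 mm (x) by 280 mm (y), 5 mm thick, fixed; origin: underside, middle of its far edge (x points away from the board's middle, which is at x = -130 mm)
- biscuit0: round sandwich biscuit, 40 mm across and 16 mm thick, 20 g, lying flat on the black board at the start; origin: centre of its underside, z up. Three to five of them are present. Brittle: it crumbles if the fingers press on it with more than 90 N in all (both pads added, so about 45 N a pad)
- biscuit1: round sandwich biscuit, 40 mm across and 16 mm thick, 20 g, lying flat on the black board at the start; origin: centre of its underside, z up. Three to five of them are present. Brittle: it crumbles if the fingers press on it with more than 90 N in all (both pads added, so about 45 N a pad)
- biscuit2: round sandwich biscuit, 40 mm across and 16 mm thick, 20 g, lying flat on the black board at the start; origin: centre of its underside, z up. Three to five of them are present. Brittle: it crumbles if the fingers press on it with more than 90 N in all (both pads added, so about 45 N a pad)
- biscuit3: round sandwich biscuit, 40 mm across and 16 mm thick, 20 g, lying flat on the black board at the start; origin: centre of its underside, z up. Three to five of them are present. Brittle: it crumbles if the fingers press on it with more than 90 N in all (both pads added, so about 45 N a pad)
- biscuit4: round sandwich biscuit, 40 mm across and 16 mm thick, 20 g, lying flat on the black board at the start; origin: centre of its underside, z up. Three to five of them are present. Brittle: it crumbles if the fingers press on it with more than 90 N in all (both pads added, so about 45 N a pad)
- jam: bystander: jam jar, 48 mm across, 60 mm high, standing on the board; origin: centre of its underside
- teacup: bystander: white teacup on the saucer, 76 mm across the rim, 60 mm high; origin: centre of its underside
- saucer: bystander: white saucer, 128 mm across, 9 mm high, behind the board; origin: centre of its underside
- sugar: bystander: glass sugar jar, 68 mm across, 85 mm high, behind the board; origin: centre of its underside
- teaspoon: bystander: steel teaspoon, 140 mm long, lying on the counter near the robot
Not all that is in view belongs to the job. What is shaped like the biscuit1 but purple is not meant.

How it is judged:
By the outcome, as a careful person would: the job done as asked, in the order asked, and still so for the second after the job is handed in, with the robot touching nothing.
Of biscuit0, biscuit1, biscuit2, biscuit3, biscuit4 only 3 to 5 are there at a start; the rules pass over those that are not, and their reading is None.
At some moment in a run one of biscuit0, biscuit1, biscuit2, biscuit3, biscuit4 may be knocked a few centimetres aside while the robot is not near it.
Once in a run the grip may slacken for a moment while it holds something.
It also fails if it takes over 210 s, if anything falls off the work surface, if the arm or the gripper's body presses on something with over 40 N, if the wrist force passes 120 N, or if a joint passes its speed limit or range.

## Working session

There is one attempt and no reset: what is moved stays moved. The work goes in short steps, Python scripts to look and compute and a shell command to move; the robot and the scene stay as the last step left them, time stands still between calls to the robot, and variables do not carry over. Pictures are saved under pics/ and viewed, and the job is handed in when it is done.

```bash
ls; mkdir -p pics; python3 - <<'E'
from cell import monitor, vision, env
import cv2
o=monitor.get_obs(); print({k:(v if not hasattr(v,'tolist') else v.tolist()) for k,v in o.items()}, env.hold_point_z)
for n in ("side","top"):
    p,d=vision.get_image(n); cv2.imwrite(f"pics/{n}0.png",p[:,:,::-1]); print(n,vision.calibration(n))
E
```

```text
pics
{'time_s': 0.0, 'joint_positions': [-1.306141444441573, 0.08796642939085039, 1.37220768969836, -9.777441048366406e-07, 1.6835895094497033, -0.103092557835597], 'qvel': [0.0006810666538888213, 0.0010485947821583677, -0.0007649892066446354, 0.0002697597001922231, 0.0010099942943358493, -0.00027578871179464624], 'tau': [-0.002935422380687669, -34.018932580947876, -30.243161916732788, 0.07159480126574636, 0.032979464158415794, -0.0001755004359438317], 'position': [197.59263489782566, -512.7124292702247, 204.3215470274484], 'orientation': [-0.5824937976056137, 0.40073651141492217, -0.3995665273303826, 0.5834876300377985], 'force': [-0.011943286688507455, -0.42306232665672405, 0.6371120929810009], 'torque': [-0.027475083183793908, -0.01474117095242971, -0.009555703223046835], 'grip_width': 94.24063085346475} 18.8
side {'fx': 465.7611161136573, 'fy': 465.7611161136573, 'cx': 256.09712496731396, 'cy': 188.21474596154462, 'k1': -0.01426085621076652, 'cam_to_world': array([[-7.64299103e-01, -3.88090162e-01,  5.15007677e-01,
        -1.42798305e+00],
       [-6.44833980e-01,  4.52517000e-01, -6.15968752e-01,
         7.43939090e+02],
       [ 6.00168406e-03, -8.02878815e-01, -5.96112061e-01,
         7.50411439e+02],
       [ 0.00000000e+00,  0.00000000e+00,  0.00000000e+00,
         1.00000000e+00]])}
top {'fx': 373.2394090964521, 'fy': 373.2394090964521, 'cx': 249.54721198727182, 'cy': 188.13689286177777, 'k1': -0.018895224032628843, 'cam_to_world': array([[-1.06840818e-01, -9.73254029e-01,  2.03375601e-01,
         4.04200348e+02],
       [-9.94261214e-01,  1.05701016e-01, -1.64903833e-02,
         6.98366664e+01],
       [-5.44767580e-03, -2.03970318e-01, -9.78961916e-01,
         9.78197937e+02],
       [ 0.00000000e+00,  0.00000000e+00,  0.00000000e+00,
         1.00000000e+00]])}
```

View pics/side0.png

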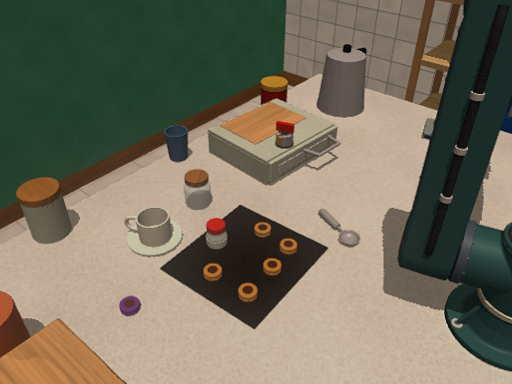

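View pics/top0.png

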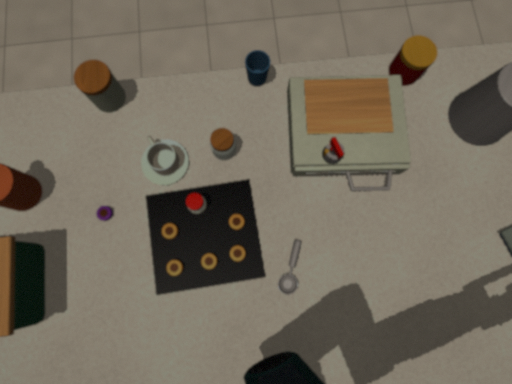

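Both views show five orange biscuits on the board (top view at (236,221), (237,253), (209,261), (175,268), (169,231)). The purple decoy is at (105,213), and the chest is on the right with its tee at (335,150) and its handle at (370,182).

```bash
cat > h.py <<'E'
from cell import monitor, vision, env
import numpy as np, cv2
from scipy.spatial.transform import Rotation as R
def K(c): return np.array([[c['fx'],0,c['cx']],[0,c['fy'],c['cy']],[0,0,1.]]), np.array([c['k1'],0,0,0,0.])
def cloud(n):
    p,d=vision.get_image(n); c=vision.calibration(n); k,dist=K(c)
    v,u=np.mgrid[0:384,0:512]
    s=cv2.undistortPoints(np.stack([u,v],-1).reshape(-1,1,2).astype(np.float64),k,dist).reshape(384,512,2)
    P=np.dstack([s[...,0]*d,s[...,1]*d,d]); T=c['cam_to_world']
    W=P@T[:3,:3].T+T[:3,3]; W[d==0]=np.nan
    return p,d,W
def ray(n,uv,z):
    c=vision.calibration(n); k,dist=K(c); T=c['cam_to_world']
    s=cv2.undistortPoints(np.array([[uv]],float),k,dist).ravel()
    r=T[:3,:3]@np.array([s[0],s[1],1]); t=(z-T[2,3])/r[2]; return T[:3,3]+t*r
def proj(n,X):
    c=vision.calibration(n); k,dist=K(c); T=np.linalg.inv(c['cam_to_world'])
    return cv2.projectPoints(np.array(X,float).reshape(-1,1,3),cv2.Rodrigues(T[:3,:3])[0],T[:3,3],k,dist)[0].reshape(-1,2)
def biscuits(n='top'):
    p,d,W=cloud(n); hsv=cv2.cvtColor(p,cv2.COLOR_RGB2HSV)
    m=cv2.inRange(hsv,(5,110,90),(22,255,255))
    m=cv2.morphologyEx(m,cv2.MORPH_CLOSE,np.ones((7,7)))
    k,l,s,c=cv2.connectedComponentsWithStats(m); out=[]
    for i in range(1,k):
        if 60<s[i,4]<700:
            ys,xs=np.where(l==i); z=np.nanmedian(W[ys,xs,2])
            out.append((c[i].round(1),s[i,4],z.round(1),ray(n,c[i],21).round(1), np.nanmean(W[ys,xs],0).round(1)))
    return out,(p,d,W)
def st():
    o=monitor.get_obs(); r=R.from_quat(o['orientation']).as_matrix()
    print('t',round(o['time_s'],2),'pos',np.round(o['position'],1),'w',round(o['grip_width'],1),'F',np.round(o['force'],1)); print('x',r[:,0].round(3),'y',r[:,1].round(3),'z',r[:,2].round(3)); print('q',np.round(o['joint_positions'],2))
    return o,r
E
python3 - <<'E'
from h import *
st()
for n in('top','side'):
    b,(p,d,W)=biscuits(n); print(n)
    for x in b: print(x)
    np.savez(f'c_{n}.npz',p=p,d=d,W=W)
    g=W[...,2]
    # chest roof
    m=(g>74)&(g<86)&(W[...,1]<-20)&(W[...,1]>-450)&(W[...,0]>350)&(W[...,0]<900)
    P=W[m][:,:2].astype(np.float32); print(len(P),np.median(g[m]),cv2.minAreaRect(P),P.min(0),P.max(0))
    hsv=cv2.cvtColor(p,cv2.COLOR_RGB2HSV)
    r=(cv2.inRange(hsv,(0,150,80),(6,255,255))|cv2.inRange(hsv,(174,150,80),(180,255,255)))>0
    r&=(g>100)&(W[...,1]<0)
    Q=W[r]; print('tee',len(Q),Q.mean(0),Q.min(0),Q.max(0)); t=Q[Q[:,2]>140][:,:2].astype(np.float32); print(len(t), cv2.minAreaRect(t) if len(t)>3 else '')
E
```

```text
t 0.1 pos [ 197.6 -512.7  204.4] w 94.0 F [-0.5  0.4 -0.1]
x [ 0.36  -0.933 -0.002] y [-0.     0.002 -1.   ] z [0.933 0.36  0.   ]
q [-1.31  0.09  1.37  0.    1.68 -0.1 ]
top
(array([221.2, 138.3]), np.int32(356), np.float64(85.7), array([747.9, 115.2,  21. ]), array([724.7, 112.2,  85.6]))
(array([  4.9, 180.8]), np.int32(349), np.float64(130.5), array([693.3, 699.2,  21. ]), array([660.4, 627.3, 130.4]))
(array([236.1, 221.3]), np.int32(185), np.float64(21.6), array([520.3,  97.5,  21. ]), array([520.2,  97.5,  21.4]))
(array([169. , 230.5]), np.int32(192), np.float64(21.5), array([515.1, 271.1,  21. ]), array([515.1, 271.1,  20.8]))
(array([237.1, 252.9]), np.int32(191), np.float64(22.0), array([440. , 102.9,  21. ]), array([440. , 102.8,  21.4]))
(array([208.5, 260.8]), np.int32(199), np.float64(21.6), array([428.1, 176.7,  21. ]), array([428.1, 176.6,  21.2]))
(array([174. , 267.4]), np.int32(197), np.float64(21.5), array([421.1, 264.5,  21. ]), array([421.1, 264.5,  20.8]))
10045 81.89567694381105 ((749.6101684570312, -232.3624725341797), (420.7279357910156, 299.7850341796875),
[... 985 characters left out ...]
.5,  21. ]), array([511.4, 274.3,  17.7]))
(array([247.4, 291.7]), np.int32(309), np.float64(20.1), array([415.6, 270.2,  21. ]), array([417.3, 268.3,  18.1]))
(array([  5.7, 306.9]), np.int32(367), np.float64(129.5), array([749.3, 606.6,  21. ]), array([638.4, 626.8, 129. ]))
4052 80.55110879984005 ((747.5006103515625, -232.01690673828125), (302.3312683105469, 420.47735595703125), 0.37301453948020935) [ 596.8975  -441.54868] [899.60864  -20.798492]
tee 158 [ 649.95456178 -153.84404254  136.39661992] [ 627.31146559 -165.48028903  121.75087169] [ 677.48067273 -143.7929289   148.66535717]
61 ((652.2684326171875, -156.38917541503906), (50.17951202392578, 16.269203186035156), 11.508395195007324)
```

```bash
python3 - <<'E'
from h import *
for n in('top','side'):
    f=np.load(f'c_{n}.npz'); W=f['W']; g=W[...,2]
    m=((g>72)&(g<90)&(W[...,1]<-20)&(W[...,1]>-420)&(W[...,0]>560)&(W[...,0]<900)).astype(np.uint8)
    m=cv2.morphologyEx(m,cv2.MORPH_OPEN,np.ones((3,3)))
    k,l,s,c=cv2.connectedComponentsWithStats(m); i=1+s[1:,4].argmax(); P=W[l==i]
    print(n,s[i],cv2.minAreaRect(P[:,:2].astype(np.float32)),np.median(P[:,2]))
    # front edge: min x per y bin
    ys=np.arange(-340,-60,10); e=[(P[abs(P[:,1]-y)<5][:,0].min() if (abs(P[:,1]-y)<5).sum()>3 else np.nan) for y in ys]; print(np.c_[ys,np.round(e,1)].tolist())
    hm=(g>45)&(g<72)&(W[...,0]<612)&(W[...,0]>540)&(W[...,1]<-20)&(W[...,1]>-420)
    H=W[hm]; print('handle',len(H),H.min(0),H.max(0),cv2.minAreaRect(H[:,:2].astype(np.float32)))
E
python3 - <<'E'
import cv2
a=cv2.imread('pics/top0.png')[60:210,270:430]; cv2.imwrite('pics/tc.png',cv2.resize(a,None,fx=4,fy=4,interpolation=2)[:600])
a=cv2.imread('pics/side0.png')[90:190,200:350]; cv2.imwrite('pics/sc.png',cv2.resize(a,None,fx=5,fy=5,interpolation=2))
E
```

```text
top [  290    75   120    97 10371] ((737.468994140625, -215.05477905273438), (293.38336181640625, 256.230712890625), 85.27349853515625) 82.02895806909498
[[-340.0, 599.7], [-330.0, 601.0], [-320.0, 600.4], [-310.0, 601.2], [-300.0, 602.3], [-290.0, 603.6], [-280.0, 603.7], [-270.0, 605.2], [-260.0, 606.4], [-250.0, 607.1], [-240.0, 607.7], [-230.0, 609.1], [-220.0, 609.3], [-210.0, 610.0], [-200.0, 610.1], [-190.0, 611.8], [-180.0, 612.3], [-170.0, 613.4], [-160.0, 614.7], [-150.0, 615.2], [-140.0, 616.2], [-130.0, 616.8], [-120.0, 618.5], [-110.0, 619.1], [-100.0, 618.9], [-90.0, 619.4], [-80.0, 619.9], [-70.0, 621.7]]
handle 486 [ 552.23449288 -349.16106487   45.60518226] [ 611.88358688 -162.37490444   71.84541664] ((581.141845703125, -253.83578491210938), (187.10682678222656, 51.96028137207031), 85.40647888183594)
side [ 209   99  128   66 4086] ((734.5048828125, -214.76580810546875), (299.8227844238281, 259.7999267578125), 85.0258560180664) 80.51227272687441
[[-340.0, 596.6], [-330.0, 597.9], [-320.0, 600.1], [-310.0, 596.9], [-300.0, 599.2], [-290.0, 597.6], [-280.0, 601.2], [-270.0, 601.5], [-260.0, 603.2], [-250.0, 605.7], [-240.0, 604.7], [-230.0, 604.6], [-220.0, 604.7], [-210.0, 606.8], [-200.0, 606.5], [-190.0, 607.7], [-180.0, 607.3], [-170.0, 612.7], [-160.0, 609.0], [-150.0, 612.2], [-140.0, 614.3], [-130.0, 611.6], [-120.0, 616.1], [-110.0, 614.9], [-100.0, 614.9], [-90.0, 616.1], [-80.0, 618.9], [-70.0, 617.9]]
handle 498 [ 550.55820718 -349.95939923   45.14621374] [ 611.98459668 -114.56951426   71.92279251] ((580.9171752929688, -230.50689697265625), (235.7029571533203, 56.39532470703125), 85.76628112792969)
```

View pics/tc.png

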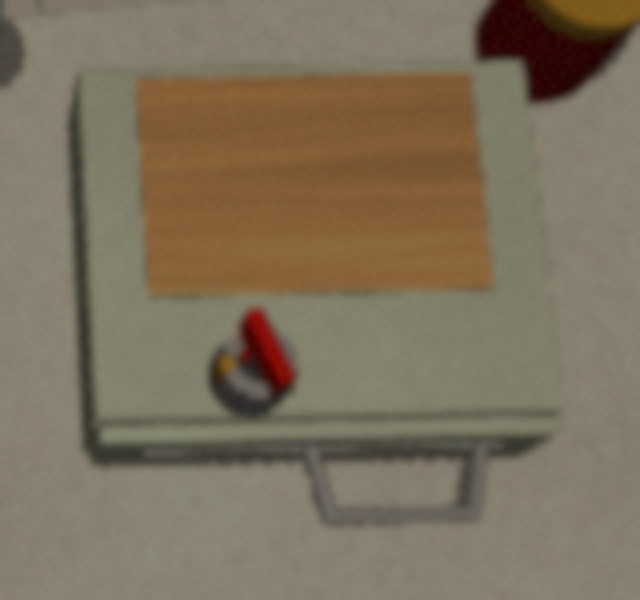

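View pics/sc.png

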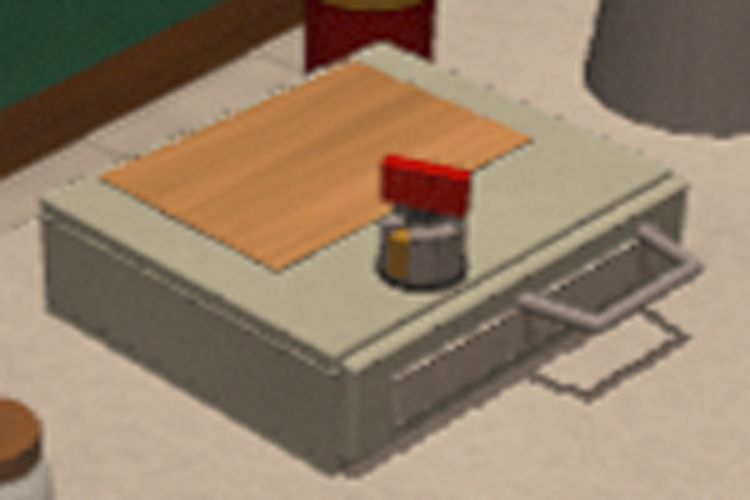

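```bash
cat >> h.py <<'E'
C0=np.array([624.,-205.7]); CY=-0.0815
ex=np.array([np.cos(CY),np.sin(CY)]); ey=np.array([-np.sin(CY),np.cos(CY)])
def ch(x,y): return C0+x*ex+y*ey
def toch(p): d=np.array(p[:2])-C0; return d@ex,d@ey
def go(x,y,z,yaw=None):
    "cm deltas in current tool axes; spin deg (do it after translation)"
    o,r=st(); d=r.T@(np.array([x,y,z])-o['position'])/10
    y0=np.arctan2(r[1,0],r[0,0]); s=0
    if yaw is not None:
        s=-(yaw-y0); s=(s+np.pi)%(2*np.pi)-np.pi
    print('target',np.round([x,y,z],1),'delta cm',d.round(2),'spin deg',round(np.degrees(s),2),'yaw now',round(y0,3), 'chest', np.round(toch(o['position']),1))
E
python3 - <<'E'
from h import *
for uv in ((298,240),(289,283)): print('spoon',ray('top',uv,5))
print(proj('top',[[*ch(-14,147),77],[*ch(-14,-147),77],[*ch(240,147),80],[*ch(240,-147),80],[*ch(-60,-5),65],[*ch(-60,-95),65],[*ch(26,49),146]]).round(0).tolist())
for n in('top','side'):
    f=np.load(f'c_{n}.npz'); W=f['W']; 
    D=(W[...,:2]-C0); a=D@ex;b=D@ey
    m=(a<-45)&(a>-72)&(abs(b)<150)&(W[...,2]>50)&(W[...,2]<75)
    print(n,m.sum(),a[m].min(),a[m].max(),np.median(a[m]),b[m].min(),b[m].max(),np.median(W[...,2][m]))
    m=(W[...,2]>140)&(W[...,2]<155)&(abs(b)<150)&(a>0)&(a<60); print('tee',a[m].mean(),b[m].mean(),W[...,2][m].mean())
go(653.5,-157,205,-1.26)
E
```

```text
spoon [456.49480959 -56.59115917   5.        ]
spoon [351.69011662 -19.64188969   5.        ]
[[293.0, 171.0], [411.0, 168.0], [289.0, 77.0], [400.0, 75.0], [354.0, 189.0], [390.0, 188.0], [338.0, 146.0]]
top 194 -64.75128754647564 -45.05146331714497 -59.29275791346555 -95.90650781068513 7.847847929577113 64.6549821478315
tee 25.72907860550604 50.29514940229935 145.77637845914623
side 124 -69.20952604417386 -45.392744911448446 -63.25351475456774 -97.56553476524701 11.303529023516194 62.969369253068635
tee 23.384497092534744 52.83369099375081 144.34415141145098
t 0.2 pos [ 197.7 -512.9  204.8] w 94.2 F [-0.3 -0.1 -0.2]
x [ 0.36  -0.933 -0.001] y [-0.     0.001 -1.   ] z [0.933 0.36  0.   ]
q [-1.31  0.09  1.37 -0.    1.68 -0.1 ]
target [ 653.5 -157.   205. ] delta cm [-16.82   0.    55.33] spin deg 3.26 yaw now -1.203 chest [-399.9 -340.9]
```

```bash
python3 -m crank '[[-1.6,0,5.2,0],[-1.6,0,5.2,0],[-1.6,0,5.2,0],[-1.6,0,5.2,0],[-1.6,0,5.2,0],[-1.6,0,5.2,0],[-1.6,0,5.2,0],[-1.6,0,5.2,0],[-1.6,0,5.2,0],[-1.6,0,5.2,0],[0,0,0,3.3]]' 130 30; python3 - <<'E'
from h import *
go(653.5,-157,160,-1.26)
E
```

```text
time_s: 1.58
position: [638.1, -166.9, 199.6]
orientation: [-0.57, 0.421, -0.416, 0.57]
force: [-1.0, -0.3, 0.3]
grip_width: 46.1
t 1.57 pos [ 638.1 -166.9  199.6] w 46.1 F [-1.  -0.3  0.3]
x [ 0.299 -0.954 -0.005] y [-0.005  0.004 -1.   ] z [ 0.954  0.299 -0.003]
q [-0.34  0.34  1.08  0.    1.73  0.92]
target [ 653.5 -157.   160. ] delta cm [-0.47  3.96  1.78] spin deg -0.39 yaw now -1.267 chest [10.9 39.8]
```

```bash
python3 -m crank '[[-0.5,0,1.8,0],[0,2,0,0],[0,1.9,0,0],[0,0,0,0]]'; python3 - <<'E'
from h import *
p,d=vision.get_image('side'); cv2.imwrite('pics/s1.png',cv2.resize(p[40:220,180:400,::-1],None,fx=3,fy=3))
go(653.5,-157,119,-1.26)
E
```

```text
time_s: 2.08
position: [654.4, -154.7, 156.9]
orientation: [0.571, -0.421, 0.415, -0.57]
force: [0.2, -0.1, -1.2]
grip_width: 46.2
t 2.12 pos [ 654.9 -155.   158.2] w 46.4 F [0.1 0.3 0.3]
x [ 0.301 -0.954 -0.006] y [-0.006  0.004 -1.   ] z [ 0.954  0.301 -0.004]
q [-0.32  0.38  1.11  0.    1.66  0.95]
target [ 653.5 -157.   119. ] delta cm [ 0.17  3.92 -0.18] spin deg -0.28 yaw now -1.265 chest [26.7 53. ]
```

View pics/s1.png

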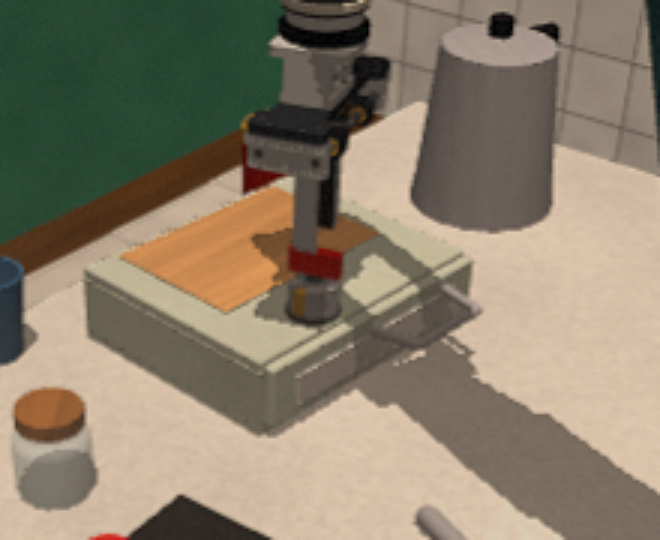

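The jaws are centred above the red tee, which is in the middle of the crop at (315,262). Going down.

```bash
python3 -m crank '[[0.2,1.3,-0.2,0],[0,1.3,0,0],[0,1.2,0,0],[0,0,0,0]]' 130; python3 - <<'E'
from h import *
go(653.5,-157,120,-1.26)
E
```

```text
time_s: 2.62
position: [653.4, -158.5, 119.1]
orientation: [-0.57, 0.42, -0.417, 0.57]
force: [0.4, 0.4, 0.4]
grip_width: 46.0
t 2.62 pos [ 653.4 -158.5  119.1] w 46.0 F [0.4 0.4 0.4]
x [ 0.3   -0.954 -0.004] y [-0.004  0.003 -1.   ] z [ 0.954  0.3   -0.003]
q [-0.32  0.39  1.17  0.    1.58  0.94]
target [ 653.5 -157.   120. ] delta cm [-0.14 -0.09  0.05] spin deg -0.35 yaw now -1.266 chest [25.5 49.5]
```

```bash
python3 -m crank '[[0,0,0,0],[0,0,0,0],[0,0,0,0],[0,0,0,0],[0,0,0,0],[0,0,0,0]]' 255 40; python3 - <<'E'
from h import *
st()
E
```

```text
time_s: 3.38
position: [654.0, -158.2, 120.6]
orientation: [-0.57, 0.419, -0.417, 0.571]
force: [-0.3, 0.0, -0.7]
grip_width: 11.7
t 3.38 pos [ 654.  -158.2  120.6] w 11.7 F [-0.3  0.  -0.7]
x [ 0.301 -0.954 -0.004] y [-0.002  0.003 -1.   ] z [ 0.954  0.301 -0.001]
q [-0.32  0.39  1.17  0.    1.58  0.94]
```

Tee held at a width of 11.7 mm. Lifting about 24 mm.

```bash
python3 -m crank '[[0,-0.8,0,0],[0,-0.8,0,0],[0,-0.8,0,0],[0,0,0,0]]'; python3 - <<'E'
from h import *
st()
E
```

```text
time_s: 3.88
position: [654.0, -158.2, 142.0]
orientation: [-0.57, 0.42, -0.416, 0.57]
force: [1.4, -0.7, -6.2]
grip_width: 11.9
t 3.88 pos [ 654.  -158.2  142. ] w 11.9 F [ 1.4 -0.7 -6.2]
x [ 0.301 -0.954 -0.006] y [-0.005  0.004 -1.   ] z [ 0.954  0.301 -0.003]
q [-0.32  0.38  1.14  0.    1.63  0.94]
```

```bash
python3 -m crank '[[0,-0.3,0,0],[0,-0.1,0,0],[0,0,0,0]]'; python3 - <<'E'
from h import *
st()
p,d=vision.get_image('side'); cv2.imwrite('pics/s2.png',cv2.resize(p[90:190,220:350,::-1],None,fx=5,fy=5))
st()
E
```

```text
time_s: 4.25
position: [654.0, -158.2, 144.6]
orientation: [-0.57, 0.421, -0.416, 0.57]
force: [3.1, -0.4, -7.5]
grip_width: 11.6
t 4.25 pos [ 654.  -158.2  144.6] w 11.6 F [ 3.1 -0.4 -7.5]
x [ 0.301 -0.954 -0.006] y [-0.006  0.005 -1.   ] z [ 0.954  0.301 -0.004]
q [-0.32  0.38  1.13  0.    1.63  0.94]
t 4.3 pos [ 654.  -158.2  144.6] w 12.2 F [ 2.4 -0.7 -7.7]
x [ 0.301 -0.954 -0.006] y [-0.006  0.005 -1.   ] z [ 0.954  0.301 -0.004]
q [-0.32  0.38  1.13  0.    1.63  0.94]
```

View pics/s2.png

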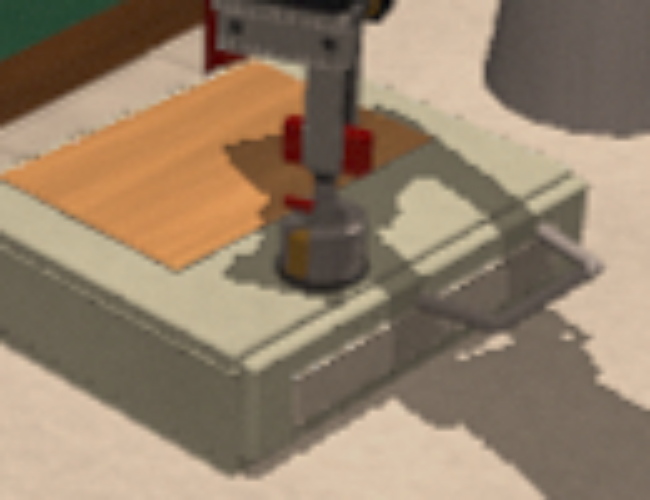

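```bash
python3 -m crank '[[0,0,0,-9],[0,0,0,-9],[0,0,0,0]]'; python3 - <<'E'
from h import *
go(654,-158.2,144.6,-1.265+1.18)
E
```

```text
time_s: 4.68
position: [654.3, -158.6, 144.3]
orientation: [-0.629, 0.324, -0.319, 0.63]
force: [2.6, -1.2, -7.1]
grip_width: 11.7
t 4.67 pos [ 654.3 -158.6  144.3] w 11.7 F [ 2.6 -1.2 -7.1]
x [ 0.587 -0.81  -0.006] y [-0.005  0.004 -1.   ] z [ 0.81   0.587 -0.002]
q [-0.32  0.38  1.13  0.    1.63  0.62]
target [ 654.  -158.2  144.6] delta cm [-0.05 -0.03  0.  ] spin deg -49.21 yaw now -0.944 chest [26.4 49.4]
```

```bash
python3 -m crank '[[0,0,0,-9.5],[0,0,0,-9.5],[0,0,0,-9.5],[0,-0.05,0,-9.5],[0,0,0,-9.5],[0,0,0,-2],[0,0,0,0]]'; python3 - <<'E'
from h import *
go(654,-158.2,138.6,-1.265+1.18)
E
```

```text
time_s: 5.55
position: [655.5, -159.2, 144.6]
orientation: [-0.706, 0.027, -0.025, 0.708]
force: [2.1, -0.2, -8.2]
grip_width: 11.6
t 5.55 pos [ 655.5 -159.2  144.6] w 11.6 F [ 2.1 -0.2 -8.2]
x [ 0.997 -0.073 -0.002] y [-0.002  0.003 -1.   ] z [0.073 0.997 0.003]
q [-0.32  0.38  1.13  0.    1.63 -0.25]
target [ 654.  -158.2  138.6] delta cm [-0.15  0.61  0.09] spin deg 0.66 yaw now -0.073 chest [27.6 48.9]
```

Turned by 1.19 rad. Lowering it into the notch, where I expect the force to drop off near 138.5.

```bash
python3 -m crank '[[0,0.5,0,0],[0,0.2,0,0],[0,0,0,0]]'; python3 -m crank '[[0,0,0,0],[0,0,0,0],[0,0,0,0],[0,0,0,0]]' 190; python3 - <<'E'
from h import *
st()
p,d=vision.get_image('side'); cv2.imwrite('pics/s3.png',cv2.resize(p[90:190,220:350,::-1],None,fx=5,fy=5))
E
```

```text
time_s: 5.92
position: [655.4, -159.2, 138.6]
orientation: [-0.706, 0.028, -0.027, 0.708]
force: [3.5, -1.0, -6.3]
grip_width: 11.9
time_s: 6.42
position: [655.7, -159.5, 143.7]
orientation: [-0.706, 0.027, -0.029, 0.707]
force: [0.2, -0.4, 0.8]
grip_width: 24.3
t 6.42 pos [ 655.7 -159.5  143.7] w 24.3 F [ 0.2 -0.4  0.8]
x [ 0.997 -0.078  0.003] y [ 0.003  0.001 -1.   ] z [0.078 0.997 0.001]
q [-0.32  0.38  1.14  0.    1.62 -0.25]
```

View pics/s3.png

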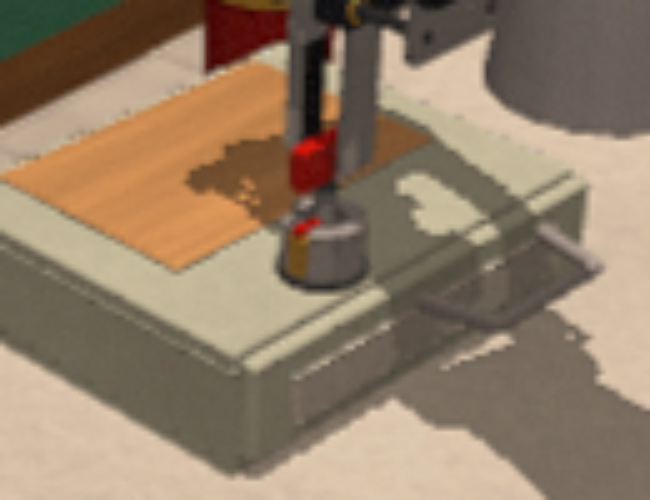

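```bash
python3 -m crank '[[0,-2,0,0],[0,-2,0,0],[0,-2,0,0],[0,-2,0,0],[-4,0,0,0],[-5,0,0,0],[-5,0,0,0],[0,0,0,0]]' 130; python3 - <<'E'
from h import *
p,d,W=cloud('top'); cv2.imwrite('pics/t4.png',cv2.resize(p[60:210,270:430,::-1],None,fx=4,fy=4))
p2,d2,W2=cloud('side'); cv2.imwrite('pics/s4.png',cv2.resize(p2[90:190,220:350,::-1],None,fx=5,fy=5))
for W in (W,W2):
    D=(W[...,:2]-C0); a=D@ex;b=D@ey
    m=(W[...,2]>150)&(W[...,2]<172)&(abs(b-50)<35)&(a>5)&(a<50)
    if m.sum()>3: print('tee',m.sum(),a[m].mean(),b[m].mean(),np.median(W[...,2][m]),a[m].min(),a[m].max(),b[m].min(),b[m].max())
go(*ch(-60,-45),160,CY)
E
```

```text
time_s: 7.48
position: [511.8, -148.2, 224.1]
orientation: [-0.706, 0.028, -0.027, 0.707]
force: [1.2, -0.6, 0.5]
grip_width: 45.7
tee 125 24.80205810442721 53.40363154555168 163.22646798021924 19.832828607539458 31.57555786455073 30.779467266577907 74.87234890665947
tee 98 21.840518039134686 54.011596545689954 159.8573000901727 15.67435877050393 31.838347243240825 26.755857482047496 77.11363383854581
t 7.58 pos [ 514.8 -148.8  224.7] w 46.4 F [ 0.3 -0.3  0.4]
x [ 0.997 -0.077  0.002] y [ 0.002  0.001 -1.   ] z [0.077 0.997 0.001]
q [-0.39  0.05  1.37  0.    1.72 -0.31]
target [ 560.5 -245.7  160. ] delta cm [ 5.3   6.47 -9.31] spin deg 0.24 yaw now -0.077 chest [-113.5   47.8]
```

View pics/s4.png

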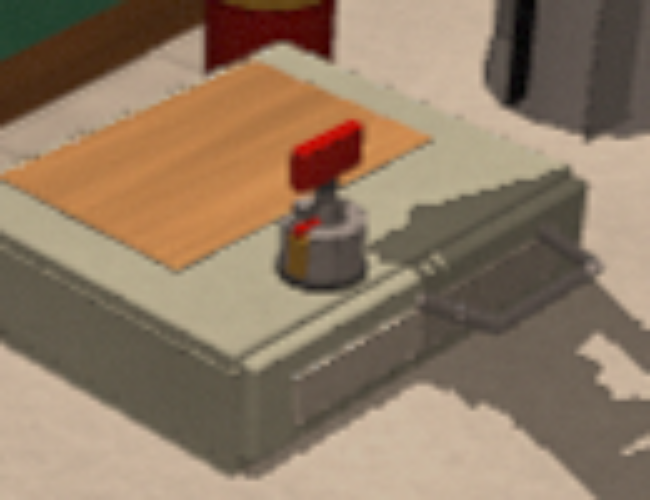

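```bash
python3 -m crank '[[2.6,2,-4.6,0],[2.6,2.4,-4.6,0],[0,2,0,0],[0,0,0,0]]' 158; python3 - <<'E'
from h import *
go(*ch(-60,-45),50,CY)
E
```

```text
time_s: 8.07
position: [568.7, -248.8, 160.1]
orientation: [0.707, -0.023, 0.029, -0.706]
force: [-0.7, 0.3, 0.4]
grip_width: 35.7
t 8.07 pos [ 568.7 -248.8  160.1] w 35.7 F [-0.7  0.3  0.4]
x [ 0.997 -0.074  0.009] y [ 0.009 -0.001 -1.   ] z [ 0.074  0.997 -0.   ]
q [-0.51  0.25  1.27  0.    1.61 -0.43]
target [ 560.5 -245.7   50. ] delta cm [-0.94 11.    0.25] spin deg 0.42 yaw now -0.074 chest [-51.6 -47.5]
```

```bash
python3 -m crank '[[-0.8,2,0.2,0],[0,3,0,0.4],[0,0,0,0]]'; python3 - <<'E'
from h import *
go(*ch(-60,-45),50,CY)
p,d=vision.get_image('side'); cv2.imwrite('pics/s5.png',cv2.resize(p[90:210,220:380,::-1],None,fx=5,fy=5))
E
```

```text
time_s: 8.45
position: [565.8, -247.0, 112.3]
orientation: [0.708, -0.023, 0.033, -0.705]
force: [0.2, -0.1, 0.4]
grip_width: 36.0
t 8.45 pos [ 565.8 -247.   112.3] w 36.0 F [ 0.2 -0.1  0.4]
x [ 0.997 -0.079  0.015] y [ 0.015 -0.004 -1.   ] z [ 0.079  0.997 -0.003]
q [-0.51  0.26  1.36  0.    1.51 -0.43]
target [ 560.5 -245.7   50. ] delta cm [-0.63  6.23  0.1 ] spin deg 0.13 yaw now -0.079 chest [-54.6 -45.9]
```

View pics/s5.png

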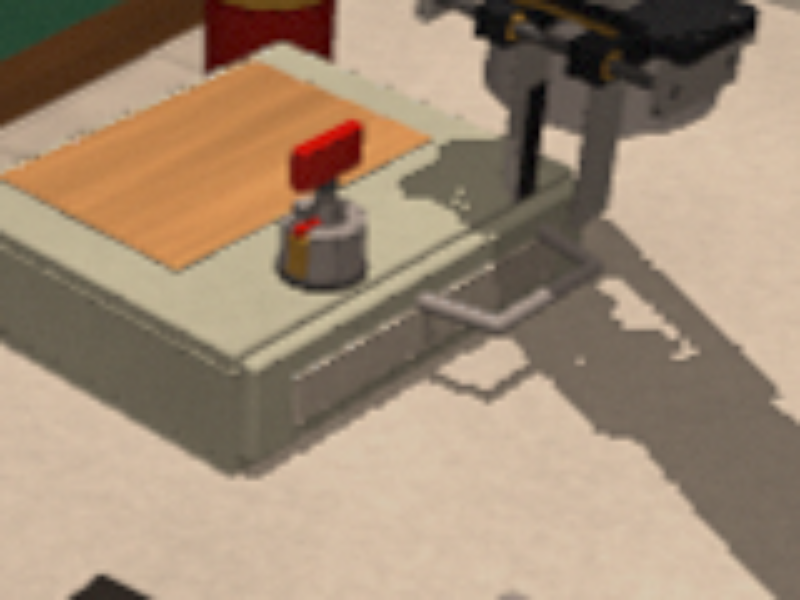

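```bash
python3 -m crank '[[-0.7,1.8,0.1,0],[-0.1,2.4,0,0],[0,2.4,0,0],[0,0,0,0]]'; python3 - <<'E'
from h import *
go(*ch(-60,-45),46,CY)
E
```

```text
time_s: 9.0
position: [568.1, -248.9, 59.0]
orientation: [0.711, -0.014, 0.04, -0.702]
force: [-0.3, 0.3, -0.1]
grip_width: 35.5
t 9.0 pos [ 568.1 -248.9   59. ] w 35.5 F [-0.3  0.3 -0.1]
x [ 0.996 -0.076  0.036] y [ 0.035 -0.015 -0.999] z [ 0.077  0.997 -0.012]
q [-0.51  0.28  1.44  0.    1.38 -0.43]
target [ 560.5 -245.7   46. ] delta cm [-0.83  1.27  0.28] spin deg 0.3 yaw now -0.076 chest [-52.2 -47.6]
```

```bash
python3 -m crank '[[-0.8,0.4,0.3,0],[0,0.5,0,0],[0,0.4,0,0],[0,0,0,0]]'; python3 - <<'E'
from h import *
go(*ch(-60,-45),46,CY)
E
```

```text
time_s: 9.5
position: [563.7, -246.8, 51.3]
orientation: [0.713, -0.011, 0.043, -0.7]
force: [0.3, -0.4, -0.4]
grip_width: 36.1
t 9.5 pos [ 563.7 -246.8   51.3] w 36.1 F [ 0.3 -0.4 -0.4]
x [ 0.996 -0.075  0.045] y [ 0.044 -0.02  -0.999] z [ 0.076  0.997 -0.016]
q [-0.51  0.27  1.47  0.    1.35 -0.43]
target [ 560.5 -245.7   46. ] delta cm [-0.35  0.51  0.1 ] spin deg 0.34 yaw now -0.076 chest [-56.7 -45.9]
```

```bash
python3 -m crank '[[-0.3,0.5,0.1,0],[0,0,0,0]]'; python3 -m crank '[[0,0,0,0],[0,0,0,0],[0,0,0,0],[0,0,0,0],[0,0,0,0]]' 255 40;  python3 - <<'E'
from h import *
go(*ch(-60,-45),46,CY)
E
```

```text
time_s: 9.75
position: [560.9, -245.7, 45.9]
orientation: [0.713, -0.011, 0.043, -0.7]
force: [1.0, 0.6, -0.1]
grip_width: 35.6
time_s: 10.38
position: [561.3, -245.8, 46.0]
orientation: [0.713, -0.011, 0.043, -0.7]
force: [-0.3, -0.0, -0.0]
grip_width: 10.0
t 10.38 pos [ 561.3 -245.8   46. ] w 10.0 F [-0.3 -0.  -0. ]
x [ 0.996 -0.076  0.046] y [ 0.045 -0.02  -0.999] z [ 0.077  0.997 -0.016]
q [-0.51  0.27  1.48  0.    1.34 -0.43]
target [ 560.5 -245.7   46. ] delta cm [-0.08 -0.    0.01] spin deg 0.32 yaw now -0.076 chest [-59.2 -45.1]
```

```bash
python3 -m crank '[[-1.5,-0.07,0,0],[-1.5,-0.07,0,0],[0,0,0,0]]';  python3 - <<'E'
from h import *
go(*ch(-215,-45),46,CY)
E
```

```text
time_s: 10.75
position: [529.0, -243.1, 46.1]
orientation: [0.713, -0.011, 0.043, -0.7]
force: [-1.8, 0.2, 0.5]
grip_width: 8.5
t 10.75 pos [ 529.  -243.1   46.1] w 8.5 F [-1.8  0.2  0.5]
x [ 0.996 -0.076  0.046] y [ 0.045 -0.02  -0.999] z [ 0.076  0.997 -0.016]
q [-0.53  0.21  1.56  0.01  1.33 -0.46]
target [ 406.1 -233.    46. ] delta cm [-12.33  -0.56   0.06] spin deg 0.33 yaw now -0.076 chest [-91.6 -45. ]
```

```bash
python3 - <<'E'
from h import *
p,d=vision.get_image('side'); cv2.imwrite('pics/s6.png',cv2.resize(p[90:260,200:380,::-1],None,fx=3.5,fy=3.5))
E
```

```text
(no output)
```

View pics/s6.png

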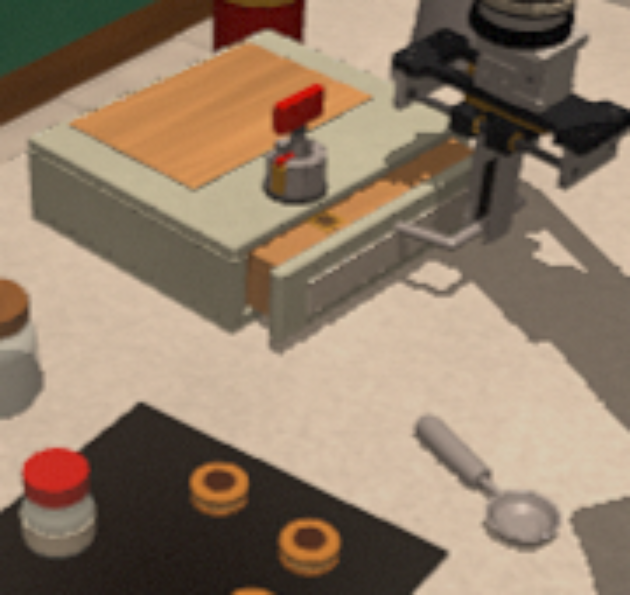

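The drawer is sliding out with the handle held. Before pulling further I'm checking how close the spoon end is at crop (425,425).

```bash
python3 - <<'E'
from h import *
for n,uv in (('side',(200+419/3.5,90+418/3.5)),('side',(200+440/3.5,90+412/3.5)),('side',(200+430/3.5,90+425/3.5)),('top',(298,237)),('top',(295,238))):
    w=ray(n,uv,6); print(n,w.round(1),np.round(toch(w),1))
# front left corner bottom in side: crop (275,348); top (275,268)
w=ray('side',(200+275/3.5,90+270/3.5),77); print(np.round(toch(w),1))
E
```

```text
side [461.5 -61.2   6. ] [-173.8  130.7]
side [453.7 -76.9   6. ] [-180.2  114.5]
side [451.  -59.7   6. ] [-184.3  131.4]
top [464.1 -57.5   6. ] [-171.4  134.7]
top [462.4 -49.4   6. ] [-173.8  142.6]
[-40.6 143.3]
```

```bash
python3 -m crank '[[-1.4,-0.06,0,0],[-1.4,-0.06,0,0],[-1.4,-0.06,0,0],[-1.4,-0.06,0,0],[-1.4,-0.06,0,0],[-1.4,-0.06,0,0],[-1.4,-0.06,0,0],[0,0,0,0]]';  python3 - <<'E'
from h import *
go(*ch(-207,-45),46,CY)
p,d=vision.get_image('side'); cv2.imwrite('pics/s7.png',cv2.resize(p[90:260,200:380,::-1],None,fx=3.5,fy=3.5))
E
```

```text
time_s: 11.8
position: [424.9, -234.3, 46.0]
orientation: [0.712, -0.01, 0.044, -0.7]
force: [-1.8, 0.6, 1.6]
grip_width: 8.6
t 11.8 pos [ 424.9 -234.3   46. ] w 8.6 F [-1.8  0.6  1.6]
x [ 0.996 -0.076  0.048] y [ 0.046 -0.019 -0.999] z [ 0.077  0.997 -0.015]
q [-0.63 -0.01  1.79  0.01  1.31 -0.56]
target [ 414.  -233.7   46. ] delta cm [-1.09 -0.05 -0.03] spin deg 0.31 yaw now -0.076 chest [-196.1  -44.7]
```

View pics/s7.png

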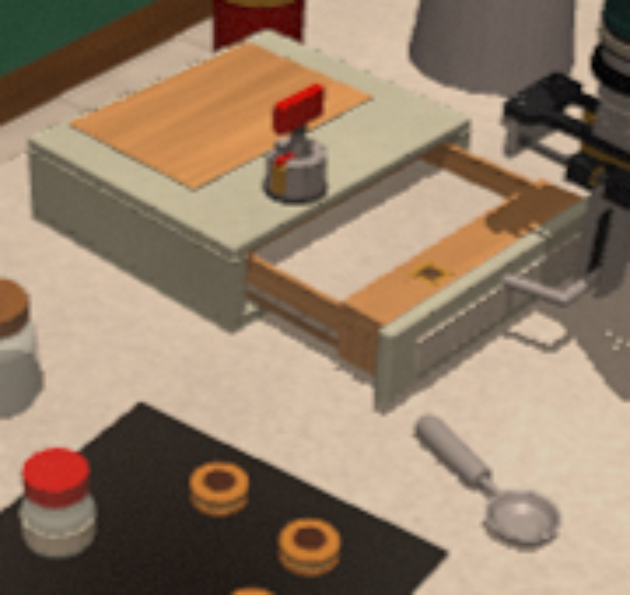

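```bash
python3 -m crank '[[-0.9,-0.05,0,0],[0,0,0,0]]';  python3 -m crank '[[0,0,0,0],[0,0,0,0],[0,0,0,0]]' 158; python3 - <<'E'
from h import *
go(*ch(-207,-45),140,CY)
p,d=vision.get_image('side'); cv2.imwrite('pics/s8.png',cv2.resize(p[90:260,200:380,::-1],None,fx=3.5,fy=3.5))
E
```

```text
time_s: 12.1
position: [415.9, -233.5, 46.0]
orientation: [0.712, -0.01, 0.043, -0.701]
force: [-1.9, 1.0, 2.3]
grip_width: 8.6
time_s: 12.48
position: [416.1, -234.4, 45.9]
orientation: [0.713, -0.01, 0.043, -0.7]
force: [0.0, -0.1, 0.1]
grip_width: 34.4
t 12.47 pos [ 416.1 -234.4   45.9] w 34.4 F [ 0.  -0.1  0.1]
x [ 0.996 -0.075  0.047] y [ 0.046 -0.02  -0.999] z [ 0.076  0.997 -0.016]
q [-0.64 -0.02  1.81  0.01  1.31 -0.57]
target [ 414.  -233.7  140. ] delta cm [ 0.23 -9.41 -0.1 ] spin deg 0.36 yaw now -0.075 chest [-204.8  -45.6]
```

View pics/s8.png

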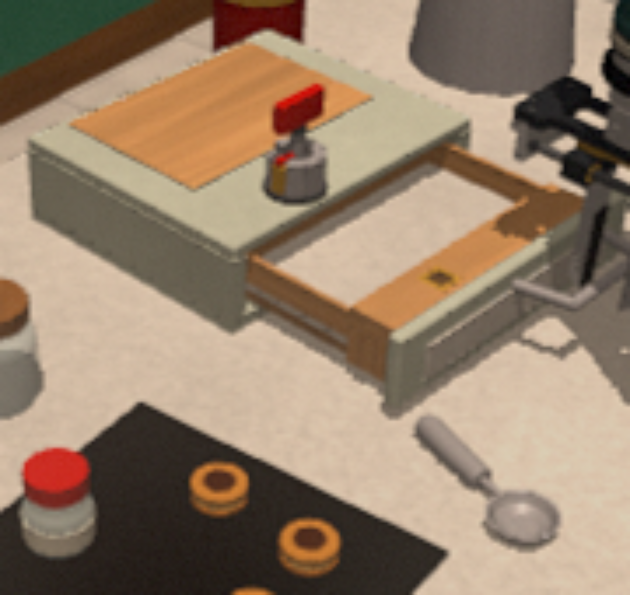

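```bash
python3 -m crank '[[0,-2,0,0],[0,-3,0,0],[0,-4,0,0],[0,-4,0,0],[0,0,0,0]]' 120 10; python3 - <<'E'
from h import *
go(520.3,97.5,160,-1.652)
b,(p,d,W)=biscuits('top')
for x in b: print(x[0],x[1],x[3])
cv2.imwrite('pics/t9.png',p[...,::-1])
hsv=cv2.cvtColor(p,cv2.COLOR_RGB2HSV)
r=(cv2.inRange(hsv,(0,150,80),(6,255,255))|cv2.inRange(hsv,(174,150,80),(180,255,255)))>0
r&=(W[...,1]>0); print('jam',W[r].mean(0),W[r].min(0),W[r].max(0))
E
```

```text
time_s: 13.15
position: [409.8, -231.8, 178.2]
orientation: [0.713, -0.011, 0.042, -0.7]
force: [0.5, -0.5, -0.1]
grip_width: 49.5
t 13.15 pos [ 409.8 -231.8  178.2] w 49.5 F [ 0.5 -0.5 -0.1]
x [ 0.996 -0.075  0.045] y [ 0.044 -0.019 -0.999] z [ 0.076  0.997 -0.016]
q [-0.64 -0.12  1.63  0.01  1.59 -0.57]
target [520.3  97.5 160. ] delta cm [ 8.46  1.67 33.69] spin deg 90.36 yaw now -0.075 chest [-211.3  -43.4]
[221.3 138.5] 370 [747.3 114.9  21. ]
[  4.9 180.9] 355 [692.9 699.   21. ]
[399.1 177.8] 64 [ 588.3 -341.4   21. ]
[236.  221.3] 193 [520.2  97.6  21. ]
[169.  230.5] 195 [515.1 271.1  21. ]
[237. 253.] 201 [439.8 103.1  21. ]
[208.5 260.9] 206 [428.  176.6  21. ]
[173.8 267.3] 206 [421.3 264.9  21. ]
jam [577.47787041 195.84345584  61.58598078] [555.34993249 174.72783635   1.63941033] [611.81411223 227.67795646  69.32145857]
```

View pics/t9.png

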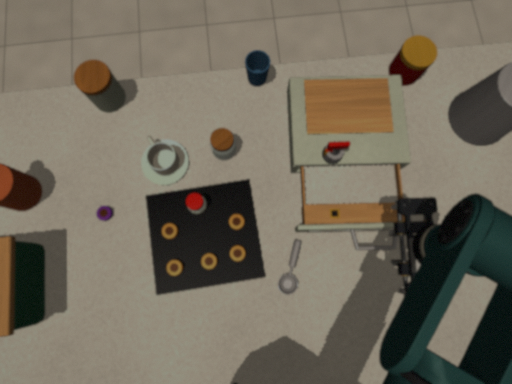

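```bash
python3 -m crank '[[1.2,0.2,4.7,0],[1.2,0.2,4.7,0],[1.2,0.2,4.7,0],[1.2,0.2,4.7,0],[1.2,0.2,4.7,0],[1.2,0.2,4.7,0],[1.2,0.2,4.7,0],[0,0,0,10],[0,0,0,10],[0,0,0,10],[0,0,0,10],[0,0,0,10],[0,0,0,10],[0,0,0,10],[0,0,0,10],[0,0,0,10],[0,0,0,0]]' 110 10; python3 - <<'E'
from h import *
go(520.3,98,100,-1.652)
E
```

```text
time_s: 15.32
position: [502.0, 100.8, 116.7]
orientation: [-0.479, 0.532, -0.529, 0.456]
force: [-0.2, 0.4, 0.6]
grip_width: 53.5
t 15.32 pos [502.  100.8 116.7] w 53.5 F [-0.2  0.4  0.6]
x [-0.125 -0.992  0.022] y [-0.027 -0.019 -0.999] z [ 0.992 -0.125 -0.024]
q [ 0.1   0.06  1.58 -0.02  1.53  1.8 ]
target [520.3  98.  100. ] delta cm [0.02 1.62 1.89] spin deg -2.52 yaw now -1.696 chest [-146.5  295.6]
```

```bash
python3 -m crank '[[0,1,0.9,-2.5],[0,2,0.9,0],[0,2,0,0],[0,0,0,0]]'; python3 - <<'E'
from h import *
go(520.3,98,20,-1.652)
E
```

```text
time_s: 15.82
position: [516.0, 97.8, 59.9]
orientation: [-0.496, 0.52, -0.513, 0.469]
force: [-0.0, 0.9, 0.6]
grip_width: 53.1
t 15.82 pos [516.   97.8  59.9] w 53.1 F [-0.   0.9  0.6]
x [-0.067 -0.998  0.022] y [-0.035 -0.019 -0.999] z [ 0.997 -0.068 -0.033]
q [ 0.09  0.14  1.61 -0.02  1.43  1.73]
target [520.3  98.   20. ] delta cm [-0.14  3.97  0.56] spin deg 0.81 yaw now -1.638 chest [-132.3  293.7]
```

```bash
python3 -m crank '[[-0.1,1.5,0.4,0],[0,1.5,0.2,0],[0,0.8,0.1,0],[0,0,0,0]]'; python3 - <<'E'
from h import *
go(520.3,98,10,-1.652)
p,d=vision.get_image('side'); cv2.imwrite('pics/s10.png',cv2.resize(p[180:300,180:340,::-1],None,fx=5,fy=5))
E
```

```text
time_s: 16.32
position: [522.5, 97.7, 19.6]
orientation: [-0.497, 0.519, -0.513, 0.47]
force: [-0.8, -0.2, 0.0]
grip_width: 53.8
t 16.32 pos [522.5  97.7  19.6] w 53.8 F [-0.8 -0.2  0. ]
x [-0.064 -0.998  0.022] y [-0.034 -0.019 -0.999] z [ 0.997 -0.065 -0.033]
q [ 0.09  0.19  1.64 -0.02  1.35  1.73]
target [520.3  98.   10. ] delta cm [-0.04  0.96 -0.19] spin deg 0.96 yaw now -1.635 chest [-125.9  294.1]
```

View pics/s10.png

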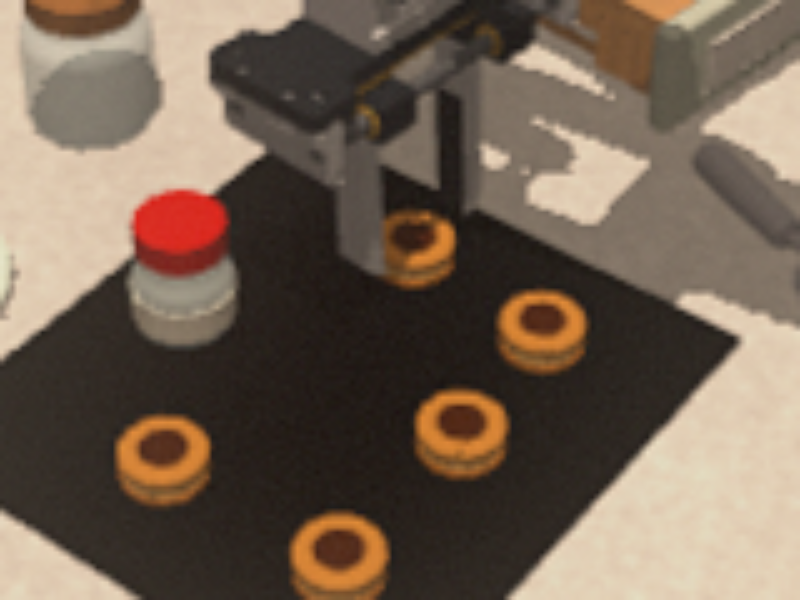

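The fingers straddle the first biscuit at crop (418,245).

```bash
python3 -m crank '[[0,1,-0.2,0],[0,0,0,0]]'; python3 -m crank '[[0,0,0,0],[0,0,0,0],[0,0,0,0],[0,0,0,0],[0,0,0,0]]' 255 15; python3 -m crank '[[0,-2,0,0],[0,-3,0,0],[0,-3,0,0],[0,-3,0,0],[0,0,0,0]]'; python3 - <<'E'
from h import *
go(*ch(-30,-40),130,-1.652)
p,d=vision.get_image('side'); cv2.imwrite('pics/s11.png',cv2.resize(p[120:300,180:380,::-1],None,fx=3.5,fy=3.3))
E
```

```text
time_s: 16.62
position: [520.8, 97.7, 10.3]
orientation: [-0.496, 0.518, -0.513, 0.471]
force: [0.8, -0.2, -0.3]
grip_width: 53.1
time_s: 17.25
position: [521.5, 97.8, 11.2]
orientation: [-0.496, 0.518, -0.514, 0.471]
force: [0.2, -0.4, 1.0]
grip_width: 39.1
time_s: 17.88
position: [524.2, 99.9, 123.2]
orientation: [-0.496, 0.519, -0.513, 0.471]
force: [-0.3, -0.5, 0.2]
grip_width: 39.3
t 17.88 pos [524.2  99.9 123.2] w 39.3 F [-0.3 -0.5  0.2]
x [-0.064 -0.998  0.021] y [-0.032 -0.019 -0.999] z [ 0.997 -0.065 -0.031]
q [ 0.09  0.11  1.51 -0.02  1.55  1.73]
target [ 590.8 -243.1  130. ] delta cm [33.81 -0.24  8.86] spin deg 0.97 yaw now -1.635 chest [-124.4  296.4]
```

View pics/s11.png

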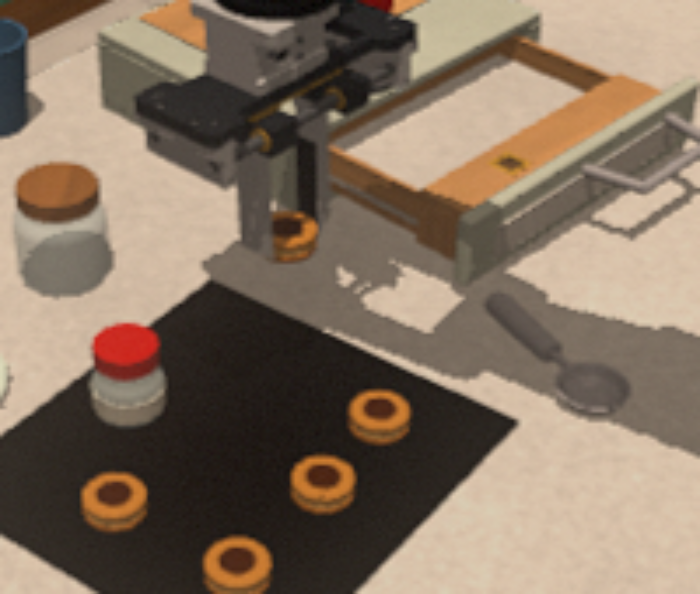

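```bash
python3 - <<'E'
from h import *
for n in('top','side'):
    p,d,W=cloud(n); D=W[...,:2]-C0; a=D@ex;b=D@ey; z=W[...,2]
    for x in range(-175,20,10):
        for y in ((-60,-30) if n=='top' else (-60,60)):
            m=(abs(a-x)<5)&(abs(b-y)<8); print(x,y,np.round(np.nanmedian(z[m]),1) if m.any() else None,end=' | ')
    print()
    m=(abs(a+60)<20)
    print([(y,round(float(np.nanmedian(z[m&(abs(b-y)<3)])),1)) for y in range(-140,145,8) if (m&(abs(b-y)<3)).any()])
go(*ch(-34,-38),130,-1.652)
E
```

```text
-175 -60 0.3 | -175 -30 0.9 | -165 -60 3.0 | -165 -30 2.5 | -155 -60 77.9 | -155 -30 78.1 | -145 -60 66.7 | -145 -30 68.8 | -135 -60 65.2 | -135 -30 65.7 | -125 -60 65.6 | -125 -30 65.7 | -115 -60 65.4 | -115 -30 64.8 | -105 -60 65.8 | -105 -30 65.9 | -95 -60 65.2 | -95 -30 63.8 | -85 -60 36.6 | -85 -30 36.9 | -75 -60 36.6 | -75 -30 36.2 | -65 -60 36.0 | -65 -30 36.8 | -55 -60 36.6 | -55 -30 37.6 | -45 -60 36.8 | -45 -30 37.4 | -35 -60 37.0 | -35 -30 36.3 | -25 -60 36.2 | -25 -30 36.5 | -15 -60 36.3 | -15 -30 37.1 | -5 -60 37.6 | -5 -30 37.1 | 5 -60 74.5 | 5 -30 73.2 | 15 -60 80.6 | 15 -30 80.7 | 
[(-124, 54.9), (-116, 36.4), (-108, 36.6), (-100, 37.0), (-92, 37.5), (-84, 37.0), (-76, 36.6), (-68, 36.7), (-60, 36.4), (-52, 36.6), (-44, 36.1), (-36, 36.6), (-28, 36.7), (-20, 37.1), (-12, 36.3), (-4, 37.1), (4, 36.2), (12, 36.6), (20, 36.5), (28, 37.0), (36, 36.0), (44, 36.9), (52, 35.9), (60, 36.2), (68, 36.8), (76, 36.9), (84, 36.6), (92, 37.2), (100, 36.2), (108, 37.0), (116, 36.0), (124, 38.8), (132, 0.5), (140, 0.7)]
-175 -60 0.1 | -175 60 -0.5 | -165 -60 45.2 | -165 60 45.8 | -15
[... 539 characters left out ...]
(-116, 42.8), (-108, 35.6), (-100, 35.5), (-92, 36.3), (-84, 34.7), (-76, 35.7), (-68, 35.5), (-60, 35.8), (-52, 35.6), (-44, 35.4), (-36, 36.1), (-28, 34.3), (-20, 36.6), (-12, 36.8), (-4, 35.6), (4, 34.8), (12, 35.2), (20, 34.9), (28, 36.3), (36, 35.8), (44, 35.8), (52, 35.5), (60, 36.9), (68, 35.5), (76, 35.8), (84, 36.5), (92, 35.8), (100, -0.3), (108, -0.9), (116, 14.7), (124, 44.6), (132, -0.4), (140, -0.9)]
t 18.02 pos [521.3  99.5 118.7] w 39.4 F [-0.3  0.9  0.1]
x [-0.064 -0.998  0.023] y [-0.041 -0.02  -0.999] z [ 0.997 -0.065 -0.039]
q [ 0.09  0.11  1.52 -0.02  1.55  1.73]
target [ 587.  -240.8  130. ] delta cm [33.56 -0.72  8.73] spin deg 0.97 yaw now -1.635 chest [-127.2  295.9]
```

```bash
python3 -m crank '[[4.6,-0.15,1.2,0],[4.6,-0.15,1.2,0],[4.6,-0.15,1.2,0],[4.6,-0.15,1.2,0],[4.6,-0.15,1.2,0],[4.6,-0.15,1.2,0],[4.6,-0.15,1.2,0],[0,0,0,0.9],[0,0,0,0]]'; python3 - <<'E'
from h import *
go(*ch(-32,-38),80,-1.652)
E
```

```text
time_s: 19.15
position: [577.2, -232.9, 110.0]
orientation: [-0.501, 0.534, -0.503, 0.459]
force: [1.0, 0.5, -0.4]
grip_width: 39.9
t 19.15 pos [ 577.2 -232.9  110. ] w 39.9 F [ 1.   0.5 -0.4]
x [-0.077 -0.997  0.014] y [-0.073 -0.009 -0.997] z [ 0.994 -0.078 -0.072]
q [-0.45  0.33  1.27 -0.04  1.6   1.2 ]
target [ 589. -241.   80.] delta cm [0.67 2.91 1.45] spin deg 0.25 yaw now -1.648 chest [-44.4 -30.9]
```

```bash
python3 -m crank '[[0.4,0.5,0.7,0],[0.2,0.8,0.5,0],[0,0.8,0.2,0],[0,0.8,0,0],[0,0,0,0]]'; python3 - <<'E'
from h import *
go(*ch(-32,-38),50,-1.652)
E
```

```text
time_s: 19.77
position: [588.6, -236.1, 76.1]
orientation: [-0.503, 0.534, -0.501, 0.46]
force: [-0.1, -0.5, -0.2]
grip_width: 39.4
t 19.77 pos [ 588.6 -236.1   76.1] w 39.4 F [-0.1 -0.5 -0.2]
x [-0.072 -0.997  0.012] y [-0.077 -0.007 -0.997] z [ 0.994 -0.072 -0.076]
q [-0.45  0.38  1.28 -0.04  1.55  1.2 ]
target [ 589. -241.   50.] delta cm [0.45 2.6  0.28] spin deg 0.55 yaw now -1.642 chest [-32.8 -33.2]
```

```bash
python3 -m crank '[[0.4,1,0.2,0],[0,1,0,0],[0,0.7,0,0],[0,0,0,0]]'; python3 - <<'E'
from h import *
go(*ch(-32,-38),44,-1.652)
E
```

```text
time_s: 20.27
position: [588.0, -240.9, 47.3]
orientation: [-0.503, 0.534, -0.501, 0.46]
force: [-0.0, -0.0, -0.5]
grip_width: 39.6
t 20.27 pos [ 588.  -240.9   47.3] w 39.6 F [-0.  -0.  -0.5]
x [-0.072 -0.997  0.012] y [-0.076 -0.007 -0.997] z [ 0.994 -0.073 -0.076]
q [-0.46  0.4   1.31 -0.04  1.5   1.19]
target [ 589. -241.   44.] delta cm [-0.01  0.32  0.12] spin deg 0.54 yaw now -1.643 chest [-33. -38.]
```

```bash
python3 -m crank '[[0,0.25,0,0],[0,0,0,0]]'; python3 -m crank '[[0,0,0,0],[0,0,0,0],[0,0,0,0],[0,0,0,0]]' 120; python3 -m crank '[[0,-1,0,0],[0,-2,0,0],[0,-3,0,0],[0,-3,0,0],[0,0,0,0]]'; python3 - <<'E'
from h import *
go(439.8,103.5,130,-1.642)
b,(p,d,W)=biscuits('top')
for x in b: print(x[0],x[1],x[2],x[3],x[4])
cv2.imwrite('pics/t12.png',p[...,::-1])
E
```

```text
time_s: 20.52
position: [588.1, -241.1, 45.1]
orientation: [-0.503, 0.534, -0.501, 0.46]
force: [-1.1, -0.2, -0.3]
grip_width: 39.3
time_s: 21.02
position: [588.7, -241.3, 46.2]
orientation: [-0.502, 0.533, -0.502, 0.46]
force: [0.4, -0.7, 1.1]
grip_width: 49.6
time_s: 21.65
position: [596.0, -240.7, 141.0]
orientation: [-0.502, 0.533, -0.502, 0.46]
force: [0.3, 0.2, 0.2]
grip_width: 49.9
t 21.65 pos [ 596.  -240.7  141. ] w 49.9 F [0.3 0.2 0.2]
x [-0.072 -0.997  0.014] y [-0.072 -0.009 -0.997] z [ 0.995 -0.073 -0.071]
q [-0.45  0.36  1.17 -0.04  1.67  1.19]
target [439.8 103.5 130. ] delta cm [-33.22   1.93 -17.96] spin deg -0.03 yaw now -1.643 chest [-25.  -37.2]
[414.5  46.5] 504 108.9 [ 963.1 -458.9   21. ] [ 913.3 -411.4  107.3]
[221.6 138.9] 387 85.8 [746.  114.2  21. ] [723.1 111.2  85.7]
[  5. 181.] 366 130.4 [692.7 698.7  21. ] [659.8 626.8 130.5]
[364.2 179.2] 124 52.1 [ 594.4 -249.    21. ] [ 588.4 -238.9   51.4]
[168.9 230.5] 212 20.9 [515.1 271.3  21. ] [515.2 271.6  19.7]
[237. 253.] 218 21.0 [439.9 103.2  21. ] [440.1 103.1  19.6]
[208.5 260.9] 221 21.1 [427.9 176.7  21. ] [428.  176.8  20. ]
[173.8 267.3] 223 21.2 [421.4 264.9  21. ] [421.5 265.2  19.3]
```

View pics/t12.png

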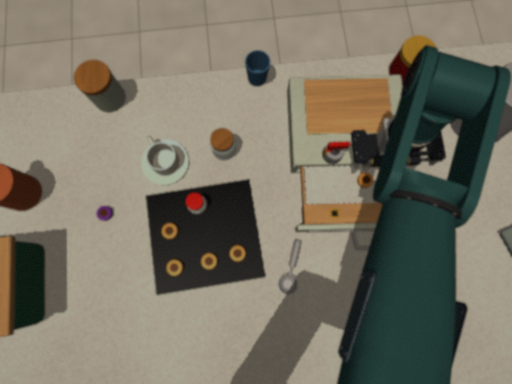

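```bash
python3 -m crank '[[-4,-0.2,-2.2,0],[-4,-0.1,-2.2,0],[-4,-0.1,-2.2,0],[-4,-0.1,-2.2,0],[-4,-0.1,-2.2,0],[-4,-0.1,-2.2,0],[-4,0,-2.2,0],[-4,0,-2.2,0],[0,0,0,0]]' 110 15; python3 - <<'E'
from h import *
go(439.8,103.5,60,-1.642)
E
```

```text
time_s: 22.82
position: [429.8, 101.9, 139.9]
orientation: [-0.507, 0.542, -0.493, 0.453]
force: [0.9, 0.0, -0.6]
grip_width: 53.6
t 22.82 pos [429.8 101.9 139.9] w 53.6 F [ 0.9  0.  -0.6]
x [-0.074 -0.997  0.009] y [-0.103 -0.001 -0.995] z [ 0.992 -0.075 -0.102]
q [ 0.1  -0.05  1.65  0.01  1.65  1.74]
target [439.8 103.5  60. ] delta cm [-0.3   7.85  1.8 ] spin deg -0.17 yaw now -1.645 chest [-218.6  290.8]
```

```bash
python3 -m crank '[[-0.1,2.5,0.6,0],[-0.1,2.5,0.6,0],[-0.1,2.2,0.6,0],[0,0,0,0]]'; python3 - <<'E'
from h import *
go(439.8,103.5,12,-1.642)
E
```

```text
time_s: 23.32
position: [439.1, 100.2, 60.1]
orientation: [-0.509, 0.543, -0.493, 0.451]
force: [0.3, 0.4, -0.4]
grip_width: 53.4
t 23.32 pos [439.1 100.2  60.1] w 53.4 F [ 0.3  0.4 -0.4]
x [-0.075 -0.997  0.013] y [-0.109 -0.005 -0.994] z [ 0.991 -0.076 -0.108]
q [0.09 0.03 1.73 0.01 1.49 1.74]
target [439.8 103.5  12. ] delta cm [-0.4   4.77  0.57] spin deg -0.24 yaw now -1.646 chest [-209.2  289.8]
```

```bash
python3 -m crank '[[-0.3,1.5,0.2,0],[-0.1,1.5,0.2,0],[0,1,0.1,0],[0,0.5,0.1,0],[0,0,0,0]]'; python3 - <<'E'
from h import *
go(439.8,103.5,12,-1.642)
E
```

```text
time_s: 23.95
position: [441.5, 102.7, 12.6]
orientation: [-0.509, 0.543, -0.494, 0.451]
force: [0.5, 0.1, -1.0]
grip_width: 53.7
t 23.95 pos [441.5 102.7  12.6] w 53.7 F [ 0.5  0.1 -1. ]
x [-0.077 -0.997  0.013] y [-0.107 -0.005 -0.994] z [ 0.991 -0.078 -0.106]
q [0.1  0.08 1.78 0.01 1.39 1.75]
target [439.8 103.5  12. ] delta cm [-0.07  0.08 -0.16] spin deg -0.32 yaw now -1.648 chest [-207.   292.5]
```

```bash
python3 -m crank '[[0,0.1,-0.15,0],[0,0,0,0]]'; python3 -m crank '[[0,0,0,0],[0,0,0,0],[0,0,0,0],[0,0,0,0],[0,0,0,0]]' 255 15; python3 -m crank '[[0,-2,0,0],[0,-2,0,0],[0,-2,0,0],[0,-2,0,0],[0,-2,0,0],[0,-1,0,0],[0,0,0,0]]'; python3 - <<'E'
from h import *
go(*ch(-32,37),130,-1.652)
E
```

```text
time_s: 24.2
position: [440.4, 103.0, 12.5]
orientation: [-0.508, 0.542, -0.494, 0.451]
force: [-0.4, 0.1, 0.1]
grip_width: 53.7
time_s: 24.82
position: [441.0, 103.1, 13.2]
orientation: [-0.508, 0.542, -0.494, 0.452]
force: [-0.4, 0.4, -0.1]
grip_width: 39.5
time_s: 25.7
position: [451.6, 103.4, 124.5]
orientation: [-0.509, 0.543, -0.494, 0.451]
force: [0.1, 0.2, -0.6]
grip_width: 39.4
t 25.7 pos [451.6 103.4 124.5] w 39.4 F [ 0.1  0.2 -0.6]
x [-0.077 -0.997  0.013] y [-0.107 -0.005 -0.994] z [ 0.991 -0.078 -0.107]
q [0.1  0.01 1.62 0.01 1.62 1.75]
target [ 595.1 -166.2  130. ] delta cm [25.79 -1.96 16.26] spin deg 0.26 yaw now -1.647 chest [-197.   294.1]
```

```bash
python3 - <<'E'
from h import *
go(*ch(-72,75),130,-1.652)
E
python3 -m crank '[[2,-0.2,1.1,0],[2,-0.2,1.1,0],[2,-0.2,1.1,0],[2,-0.2,1.1,0],[2,-0.2,1.1,0],[2,-0.1,1.1,0],[0,0,0,0]]';  python3 - <<'E'
from h import *
go(*ch(-72,75),130,-1.652)
E
```

```text
t 25.7 pos [451.6 103.4 124.5] w 39.4 F [ 0.1  0.2 -0.6]
x [-0.077 -0.997  0.013] y [-0.107 -0.005 -0.994] z [ 0.991 -0.078 -0.107]
q [0.1  0.01 1.62 0.01 1.62 1.75]
target [ 558.3 -125.1  130. ] delta cm [21.97 -1.58 12.29] spin deg 0.26 yaw now -1.647 chest [-197.   294.1]
time_s: 26.58
position: [506.3, -24.4, 121.9]
orientation: [-0.512, 0.546, -0.489, 0.448]
force: [-0.1, 0.5, 0.5]
grip_width: 39.4
t 26.57 pos [506.3 -24.4 121.9] w 39.4 F [-0.1  0.5  0.5]
x [-0.075 -0.997  0.013] y [-0.121 -0.003 -0.993] z [ 0.99  -0.076 -0.12 ]
q [-0.15  0.12  1.51 -0.02  1.63  1.5 ]
target [ 558.3 -125.1  130. ] delta cm [ 9.66 -1.39  5.81] spin deg 0.37 yaw now -1.645 chest [-132.   171.1]
```

```bash
cat > t.py <<'E'
from h import *
o=monitor.get_obs(); r=R.from_quat(o['orientation']).as_matrix(); print('tilt y',r[:2,1].round(4),'pos',np.round(o['position'],1),'t',round(o['time_s'],2),'w',round(o['grip_width'],1),'qsum',round(float(sum(np.array(o['joint_positions'])[[1,2,4]])),4))
E
python3 t.py; python3 -m crank '[[0,0,0,0],[0,0,0,0]]' >/dev/null; python3 t.py;  python3 -m crank '[[0,0,0,8],[0,0,0,8],[0,0,0,0]]' >/dev/null; python3 t.py; python3 -m crank '[[0,0,0,-8],[0,0,0,-8],[0,0,0,0]]' >/dev/null; python3 t.py; python3 -m crank '[[0,-1,0,0],[0,-1,0,0],[0,0,0,0]]' >/dev/null; python3 t.py; python3 -m crank '[[0,1,0,0],[0,1,0,0],[0,0,0,0]]' >/dev/null; python3 t.py;  python3 -m crank '[[0,0,-1,0],[0,0,-1,0],[0,0,0,0]]' >/dev/null; python3 t.py;python3 -m crank '[[0,0,1,0],[0,0,1,0],[0,0,0,0]]' >/dev/null; python3 t.py
```

```text
tilt y [-0.1207 -0.0035] pos [506.3 -24.4 121.9] t 26.57 w 39.4 qsum 3.2608
tilt y [-0.1223 -0.0025] pos [505.6 -23.3 121.3] t 26.82 w 39.4 qsum 3.2626
tilt y [-0.122  -0.0022] pos [505.  -21.2 121.6] t 27.2 w 39.5 qsum 3.2624
tilt y [-0.1214 -0.0021] pos [504.6 -19.8 122. ] t 27.57 w 39.0 qsum 3.2619
tilt y [-0.1199 -0.0023] pos [507.6 -19.4 144. ] t 27.95 w 39.5 qsum 3.2603
tilt y [-0.1217 -0.002 ] pos [504.4 -19.4 121.9] t 28.32 w 39.3 qsum 3.2621
tilt y [-0.1227 -0.0019] pos [482.7 -18.  124.2] t 28.7 w 39.0 qsum 3.2631
tilt y [-0.1204 -0.0022] pos [504.7 -19.5 122.2] t 29.07 w 39.3 qsum 3.2608
```

```bash

python3 -m crank '[[2,0,0,0],[2,0,0,0],[2,0,0,0],[0,0,0,0]]' >/dev/null; python3 t.py;python3 -m crank '[[-2,0,0,0],[-2,0,0,0],[-2,0,0,0],[0,0,0,0]]' >/dev/null; python3 t.py; python3 -m crank '[[0,-4,0,0],[0,-4,0,0],[0,0,0,0]]' >/dev/null; python3 t.py;python3 -m crank '[[0,1,0,0],[0,1,0,0],[0,1,0,0],[0,1,0,0],[0,1,0,0],[0,1,0,0],[0,1,0,0],[0,1,0,0]]' >/dev/null; python3 t.py
```

```text
tilt y [-0.122  -0.0037] pos [500.5 -84.5 122.4] t 29.57 w 39.5 qsum 3.259
tilt y [-0.1225 -0.001 ] pos [504.  -18.5 121.6] t 30.07 w 39.3 qsum 3.2631
tilt y [-0.1254 -0.0016] pos [512.9 -16.6 201.9] t 30.45 w 39.3 qsum 3.2661
tilt y [-0.1355 -0.0004] pos [498.2 -16.3 111.2] t 31.45 w 39.3 qsum 3.2763
```

```bash

python3 -m crank '[[0,-1,0,0],[0,-1,0,0],[0,-1,0,0],[0,-1,0,0],[0,-1,0,0],[0,-1,0,0],[0,-1,0,0],[0,-1,0,0]]' >/dev/null; python3 t.py; python3 -m crank '[[0,0,0,0]]' >/dev/null; python3 t.py; python3 -m crank '[[0,0,-1,0],[0,0,-1,0],[0,0,-1,0],[0,0,-1,0],[0,0,-1,0],[0,0,-1,0],[0,0,-1,0],[0,0,-1,0]]' >/dev/null; python3 t.py; python3 -m crank '[[0,0,4,0],[0,0,4,0],[0,0,0,0]]' >/dev/null; python3 t.py
```

```text
tilt y [-0.1326 -0.0008] pos [510.4 -16.4 197.3] t 32.45 w 39.7 qsum 3.2733
tilt y [-0.1307 -0.001 ] pos [511.1 -16.4 198.4] t 32.58 w 39.5 qsum 3.2714
tilt y [-0.134  -0.0007] pos [425.1 -11.1 208.4] t 33.58 w 39.2 qsum 3.2745
tilt y [-0.1329 -0.0009] pos [504.1 -15.9 198.3] t 33.95 w 39.3 qsum 3.2736
```

```bash
python3 - <<'E'
from h import *
go(*ch(-72,75),110,-1.652)
E
```

```text
t 33.95 pos [504.1 -15.9 198.3] w 39.3 F [ 1.2  0.6 -0.5]
x [-0.059 -0.998  0.009] y [-0.133 -0.001 -0.991] z [ 0.989 -0.06  -0.133]
q [-0.13  0.09  1.39 -0.02  1.8   1.5 ]
target [ 558.3 -125.1  110. ] delta cm [10.5   8.04  7.19] spin deg 1.26 yaw now -1.63 chest [-134.9  179.5]
```

```bash
python3 -m crank '[[2.1,1.2,1.4,0.6],[2.1,1.2,1.4,0.6],[2.1,1.2,1.4,0],[2.1,1.2,1.4,0],[2,1.2,1.4,0],[0,0,0,0]]' >/dev/null; python3 t.py;  python3 - <<'E'
from h import *
go(*ch(-71,75),60,-1.652)
E
```

```text
tilt y [-0.136  -0.0003] pos [ 557.3 -134.6  125.1] t 34.7 w 39.5 qsum 3.2714
t 34.7 pos [ 557.3 -134.6  125.1] w 39.5 F [-0.5  0.4  0.2]
x [-0.085 -0.996  0.012] y [-0.136 -0.    -0.991] z [ 0.987 -0.086 -0.135]
q [-0.31  0.27  1.32 -0.04  1.68  1.34]
target [ 559.3 -125.2   60. ] delta cm [-1.03  6.42  1.  ] spin deg -0.23 yaw now -1.656 chest [-72.2  65.5]
```

```bash
python3 -m crank '[[-0.6,1.3,0.3,0],[-0.4,1.8,0.3,0],[0,1.7,0.2,0],[0,1.2,0.2,0],[0,0,0,0]]' >/dev/null; python3 t.py;  python3 - <<'E'
from h import *
go(*ch(-71,75),46,-1.652)
E
```

```text
tilt y [-0.1373  0.0009] pos [ 558.8 -122.8   59.8] t 35.33 w 39.6 qsum 3.2739
t 35.33 pos [ 558.8 -122.8   59.8] w 39.6 F [-0.8  0.6 -0.5]
x [-0.083 -0.996  0.011] y [-0.137  0.001 -0.991] z [ 0.987 -0.084 -0.137]
q [-0.29  0.31  1.41 -0.04  1.56  1.37]
target [ 559.3 -125.2   46. ] delta cm [0.22 1.36 0.26] spin deg -0.11 yaw now -1.654 chest [-71.7  77.4]
```

```bash
python3 -m crank '[[0.2,0.8,0.2,0],[0,0.5,0.1,0],[0,0,0,0]]'; python3 -m crank '[[0,0,0,0],[0,0,0,0],[0,0,0,0],[0,0,0,0]]' 120; python3 -m crank '[[0,-1,0,0],[0,-1.5,0,0],[0,-2,0,0],[0,-2,0,0],[0,-2,0,0],[0,-2,0,0],[0,-2,0,0],[0,0,0,0]]'; python3 t.py; python3 - <<'E'
from h import *
p,d=vision.get_image('side'); cv2.imwrite('pics/s13.png',cv2.resize(p[90:260,200:380,::-1],None,fx=3.5,fy=3.5))
b,(p,d,W)=biscuits('top')
for x in b: print(x[0],x[1],x[2],x[3],x[4],np.round(toch(x[4]),1))
E
```

```text
time_s: 35.7
position: [560.8, -125.4, 46.8]
orientation: [-0.513, 0.552, -0.487, 0.442]
force: [-0.1, 0.9, 0.1]
grip_width: 39.2
time_s: 36.2
position: [561.6, -125.8, 48.1]
orientation: [-0.512, 0.551, -0.488, 0.443]
force: [0.9, -0.2, 0.2]
grip_width: 49.9
time_s: 37.2
position: [581.1, -126.1, 185.1]
orientation: [-0.511, 0.548, -0.491, 0.445]
force: [-0.1, 0.2, 0.2]
grip_width: 50.0
tilt y [-0.1231 -0.0034] pos [ 581.1 -126.1  185.1] t 37.2 w 50.0 qsum 3.2589
[418.7  43.3] 390 108.7 [ 971.9 -473.    21. ] [ 917.4 -420.4  114. ] [ 309.9 -190.1]
[389.  124.4] 75 83.8 [ 738.  -342.1   21. ] [ 702.6 -298.8  121.5] [ 85.9 -86.4]
[221.6 139.1] 394 85.6 [745.5 114.2  21. ] [722.5 111.2  85.6] [ 72.4 323.9]
[  5.2 181.2] 382 130.3 [691.9 698.2  21. ] [659.1 626.5 130.3] [-32.8 832.3]
[310.8 209.2] 439 64.8 [530.5 -97.8  21. ] [522.6 -86.3  84.1] [-110.8  110.7]
[364.8 177. ] 109 52.6 [ 600.  -251.7   21. ] [ 593.8 -241.4   51.6] [-27.2 -38. ]
[168.9 230.5] 220 21.2 [515.  271.1  21. ] [515.2 271.6  19.2] [-147.3  466.9]
[208.4 261. ] 228 21.3 [427.7 176.8  21. ] [427.8 176.9  19.6] [-226.7  365.4]
[173.9 267.3] 229 21.3 [421.4 264.6  21. ] [421.4 265.   19.1] [-240.2  452.6]
```

View pics/s13.png

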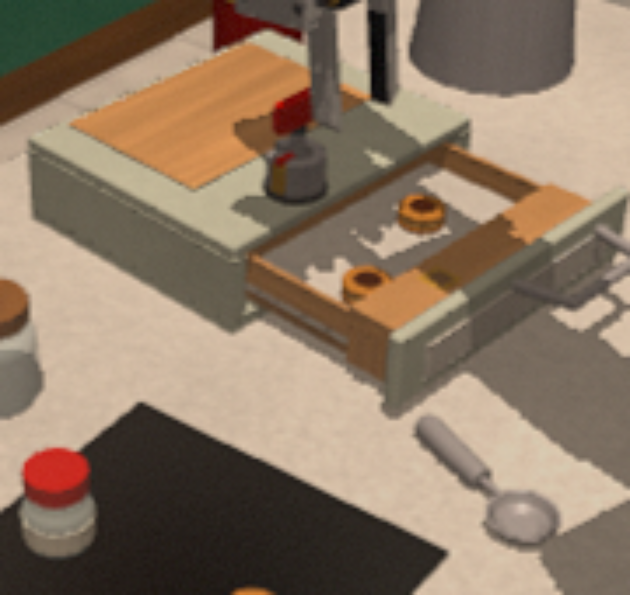

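```bash
python3 -m crank '[[0,-0.3,0,0],[0,-0.3,0,0],[0,-0.3,0,0],[0,-0.3,0,0],[0,-0.3,0,0],[0,-0.3,0,0],[0,-0.3,0,0],[0,-0.3,0,0],[0,-0.3,0,0],[0,-0.3,0,0]]' >/dev/null; python3 t.py; python3 -m crank '[[0,0,6,0],[0,0,6,0],[0,0,6,0]]' >/dev/null; python3 t.py; 
```

```text
tilt y [-0.1332 -0.0004] pos [ 582.5 -125.3  211. ] t 38.55 w 49.7 qsum 3.2696
tilt y [-0.1311 -0.0012] pos [ 760.6 -140.7  190.2] t 38.92 w 49.8 qsum 3.2688
```

```bash
python3 -m crank '[[0,0,3,0]]' >/dev/null; python3 t.py; python3 -m crank '[[0,0,4,0]]' >/dev/null; python3 t.py; python3 -m crank '[[0,0,4,0]]' >/dev/null; python3 t.py
```

```text
tilt y [-0.1335 -0.0005] pos [ 791.8 -143.1  183.3] t 39.05 w 49.5 qsum 3.2714
tilt y [-0.1176 -0.0032] pos [ 809.  -142.8  164.2] t 39.17 w 49.7 qsum 3.2554
tilt y [-0.0993 -0.0061] pos [ 823.2 -141.9  144.7] t 39.3 w 49.7 qsum 3.2369
```

```bash
python3 -m crank '[[0,-2,3,0]]' >/dev/null; python3 t.py; python3 -m crank '[[0,-2,3,0]]' >/dev/null; python3 t.py; python3 -m crank '[[0,-2,3,0]]' >/dev/null; python3 t.py
```

```text
tilt y [-0.0821 -0.0086] pos [ 828.7 -139.9  146.2] t 39.42 w 50.0 qsum 3.2197
tilt y [-0.0566 -0.013 ] pos [ 834.9 -138.2  154.6] t 39.55 w 49.6 qsum 3.1939
tilt y [-0.0296 -0.0176] pos [ 840.7 -136.5  164.2] t 39.67 w 49.5 qsum 3.1665
```

```bash
python3 -m crank '[[0,-2,3,0]]' >/dev/null; python3 t.py; python3 -m crank '[[0,-2,3,0]]' >/dev/null; python3 t.py; python3 -m crank '[[0,0,-2,0],[0,0,-4,0],[0,0,-4,0],[0,0,0,0]]' >/dev/null; python3 t.py;  python3 - <<'E'
from h import *
go(428,177,140,-1.652)
E
```

```text
tilt y [-0.0015 -0.0223] pos [ 846.3 -134.8  175. ] t 39.8 w 49.8 qsum 3.1382
tilt y [ 0.0263 -0.0268] pos [ 851.7 -133.1  186.1] t 39.92 w 49.7 qsum 3.1101
tilt y [ 0.0341 -0.0282] pos [ 749.5 -123.9  185.7] t 40.42 w 49.8 qsum 3.1019
t 40.42 pos [ 749.5 -123.9  185.7] w 49.8 F [ 0.3 -0.1  0.9]
x [-0.083 -0.996  0.025] y [ 0.034 -0.028 -0.999] z [ 0.996 -0.082  0.036]
q [-0.23  0.55  0.82 -0.02  1.73  1.42]
target [428 177 140] delta cm [-27.42   2.62 -34.66] spin deg -0.11 yaw now -1.654 chest [118.5  91.7]
```

```bash
python3 -m crank '[[-2.9,0.1,-3.7,0],[-2.9,0.1,-3.7,0],[-2.9,0.2,-3.7,0],[-2.9,0.2,-3.7,0],[-2.9,0.2,-3.7,0],[-2.9,0.2,-3.7,0],[-2.9,0.2,-3.7,0],[-2.9,0.2,-3.7,0],[-2.9,0.2,-3.7,0],[0,0,0,0]]' 110 >/dev/null; python3 t.py;  python3 - <<'E'
from h import *
b,_=biscuits('top')
for x in b:
    if x[3][1]>50: print(x[0],x[1],x[3])
go(428,177,60,-1.652)
E
```

```text
tilt y [ 0.0812 -0.0227] pos [453.  173.4 164.3] t 41.67 w 53.3 qsum 3.0698
[221.4 138.5] 370 [747.3 114.6  21. ]
[  4.9 180.9] 357 [692.9 699.1  21. ]
t 41.73 pos [454.4 172.5 164.8] w 53.7 F [ 0.5 -0.2 -0.5]
x [-0.087 -0.996  0.016] y [ 0.083 -0.023 -0.996] z [ 0.993 -0.085  0.085]
q [ 0.28 -0.1   1.64 -0.05  1.53  1.94]
target [428 177  60] delta cm [-0.39 10.22 -3.54] spin deg -0.33 yaw now -1.658 chest [-199.8  363.1]
```

```bash
python3 -m crank '[[-0.2,2.5,-0.9,-0.3],[-0.1,2.5,-0.9,0],[-0.1,2.5,-0.9,0],[0,2,-0.6,0],[0,0,0,0]]'  >/dev/null; python3 t.py; python3 - <<'E'
from h import *
go(428,177,13,-1.652)
p,d=vision.get_image('side'); cv2.imwrite('pics/s14.png',cv2.resize(p[180:310,180:340,::-1],None,fx=4.5,fy=4.5))
E
```

```text
tilt y [ 0.1013 -0.0214] pos [443.1 175.4  72.8] t 42.35 w 53.7 qsum 3.051
t 42.35 pos [443.1 175.4  72.8] w 53.7 F [-0.  -0.   0.4]
x [-0.088 -0.996  0.012] y [ 0.101 -0.021 -0.995] z [ 0.991 -0.086  0.103]
q [ 0.29 -0.08  1.81 -0.05  1.32  1.96]
target [428 177  13] delta cm [-0.1   5.8  -2.13] spin deg -0.41 yaw now -1.659 chest [-211.3  365.1]
```

View pics/s14.png

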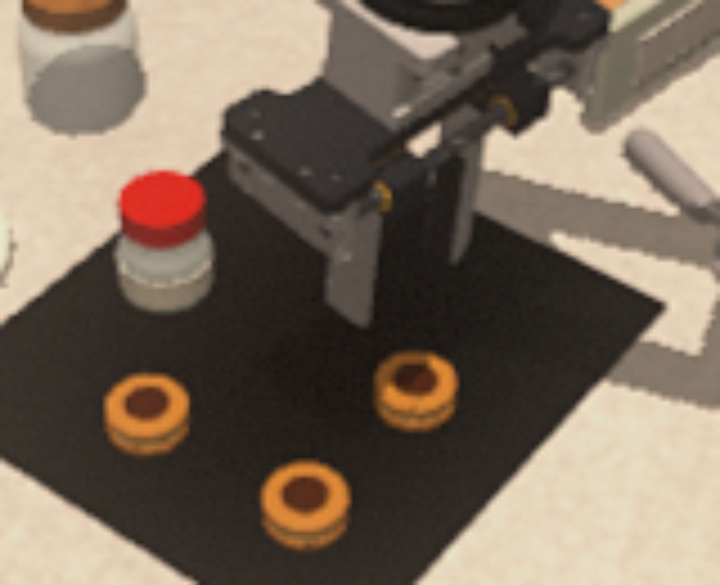

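```bash
python3 -m crank '[[-0.1,1,-1,-0.4],[0,1.5,-0.6,0],[0,1.5,-0.4,0],[0,1,-0.2,0],[0,0,0,0]]'  >/dev/null; python3 t.py; python3 - <<'E'
from h import *
go(428,177,13,-1.652)
E
```

```text
tilt y [ 0.1086 -0.0197] pos [429.5 177.7  21.2] t 43.02 w 53.8 qsum 3.0444
t 43.02 pos [429.5 177.7  21.2] w 53.8 F [-0.  -0.4  0.2]
x [-0.082 -0.997  0.011] y [ 0.109 -0.02  -0.994] z [ 0.991 -0.08   0.11 ]
q [ 0.31 -0.06  1.9  -0.06  1.2   1.98]
target [428 177  13] delta cm [ 0.07  0.8  -0.24] spin deg -0.05 yaw now -1.653 chest [-225.   366.2]
```

```bash
python3 -m crank '[[0,0.8,-0.2,0],[0,0,0,0]]'; python3 -m crank '[[0,0,0,0],[0,0,0,0],[0,0,0,0],[0,0,0,0],[0,0,0,0]]' 255 15; python3 -m crank '[[0,-3,0,0],[0,-4,0,0],[0,-4,0,0],[0,0,0,0]]'; python3 t.py; python3 - <<'E'
from h import *
go(*ch(-32,37),130,-1.652)
p,d=vision.get_image('side'); cv2.imwrite('pics/s15.png',cv2.resize(p[180:310,180:340,::-1],None,fx=4.5,fy=4.5))
E
```

```text
time_s: 43.28
position: [428.7, 177.8, 12.8]
orientation: [0.455, -0.488, 0.55, -0.502]
force: [0.2, -0.1, -0.0]
grip_width: 53.0
time_s: 43.9
position: [429.8, 178.1, 14.0]
orientation: [0.454, -0.487, 0.551, -0.503]
force: [-0.2, -0.7, 0.0]
grip_width: 39.4
time_s: 44.4
position: [416.5, 179.9, 125.4]
orientation: [0.455, -0.488, 0.55, -0.502]
force: [-0.2, -0.7, -1.1]
grip_width: 39.3
tilt y [ 0.1094 -0.0194] pos [416.5 179.9 125.4] t 44.4 w 39.3 qsum 3.044
t 44.4 pos [416.5 179.9 125.4] w 39.3 F [-0.2 -0.7 -1.1]
x [-0.082 -0.997  0.01 ] y [ 0.109 -0.019 -0.994] z [ 0.991 -0.08   0.111]
q [ 0.32 -0.17  1.78 -0.05  1.43  1.98]
target [ 595.1 -166.2  130. ] delta cm [33.04  2.17 20.53] spin deg -0.05 yaw now -1.653 chest [-238.2  367.5]
```

View pics/s15.png

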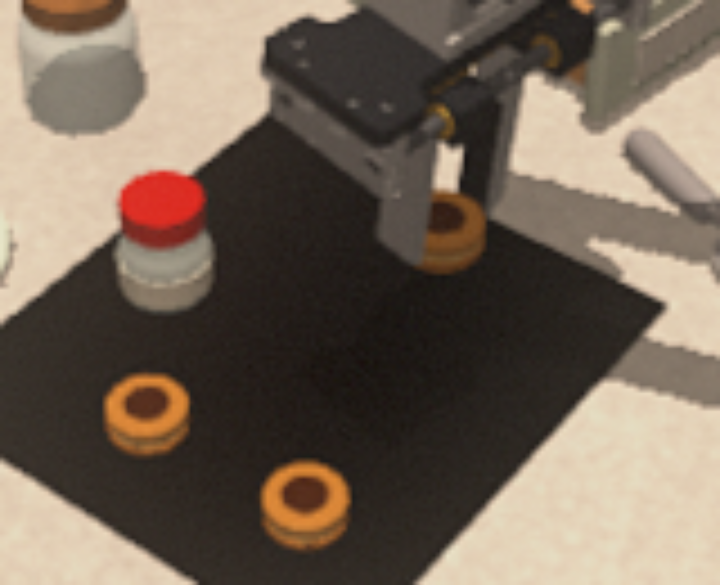

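```bash
python3 -m crank '[[3.6,0.1,2.2,0],[3.6,0.2,2.2,0],[3.6,0.2,2.2,0],[3.6,0.2,2.2,0],[3.6,0.2,2.2,0],[3.6,0.2,2.2,0],[3.6,0.2,2.2,0],[3.6,0.2,2.2,0],[3.6,0.2,2.2,0],[0,0,0,0]]'; python3 t.py; python3 - <<'E'
from h import *
go(*ch(-32,37),80,-1.652)
E
```

```text
time_s: 45.7
position: [579.9, -168.5, 101.1]
orientation: [0.465, -0.5, 0.538, -0.494]
force: [-0.1, 0.1, -0.7]
grip_width: 39.3
tilt y [ 0.0662 -0.0127] pos [ 579.9 -168.5  101.1] t 45.7 w 39.3 qsum 3.0754
t 45.7 pos [ 579.9 -168.5  101.1] w 39.3 F [-0.1  0.1 -0.7]
x [-0.08  -0.997  0.007] y [ 0.066 -0.013 -0.998] z [ 0.995 -0.079  0.067]
q [-0.38  0.2   1.46  0.01  1.42  1.26]
target [ 595.1 -166.2   80. ] delta cm [-0.37  2.2   1.35] spin deg 0.07 yaw now -1.651 chest [-46.9  33.5]
```

```bash
python3 -m crank '[[-0.2,0.4,0.7,0],[-0.2,1,0.5,0],[0,1.3,-0.1,0],[0,1.3,-0.1,0],[0,0.8,-0.1,0],[0,0,0,0]]'; python3 t.py; python3 - <<'E'
from h import *
go(*ch(-32,37),46,-1.652)
E
```

```text
time_s: 46.45
position: [589.5, -160.6, 45.7]
orientation: [0.467, -0.502, 0.534, -0.494]
force: [-1.2, -0.5, -0.4]
grip_width: 39.4
tilt y [ 0.0581 -0.0082] pos [ 589.5 -160.6   45.7] t 46.45 w 39.4 qsum 3.0844
t 46.45 pos [ 589.5 -160.6   45.7] w 39.4 F [-1.2 -0.5 -0.4]
x [-0.076 -0.997  0.004] y [ 0.058 -0.008 -0.998] z [ 0.995 -0.076  0.059]
q [-0.37  0.26  1.5   0.01  1.33  1.28]
target [ 595.1 -166.2   46. ] delta cm [0.52 0.   0.61] spin deg 0.3 yaw now -1.647 chest [-38.1  42.2]
```

```bash
python3 -m crank '[[0.4,-0.2,0.5,0],[0,0.1,0,0],[0,0,0,0]]'; python3 -m crank '[[0,0,0,0],[0,0,0,0],[0,0,0,0],[0,0,0,0]]' 120; python3 -m crank '[[0,-2,0,0],[0,-3,0,0],[0,-3,0,0],[0,-2,-1,0],[0,0,0,0]]'; python3 t.py; python3 - <<'E'
from h import *
go(515.1,271.5,140,-1.652)
p,d=vision.get_image('side'); cv2.imwrite('pics/s16.png',cv2.resize(p[90:310,180:380,::-1],None,fx=2.7,fy=2.7))
E
```

```text
time_s: 46.82
position: [595.4, -165.9, 48.8]
orientation: [0.467, -0.501, 0.536, -0.494]
force: [-0.1, 0.2, 0.4]
grip_width: 39.1
time_s: 47.32
position: [595.8, -166.1, 49.6]
orientation: [0.466, -0.501, 0.536, -0.494]
force: [0.5, -0.4, 1.0]
grip_width: 49.9
time_s: 47.95
position: [579.2, -164.5, 156.8]
orientation: [0.466, -0.5, 0.537, -0.495]
force: [0.1, 0.6, -0.3]
grip_width: 50.0
tilt y [ 0.0657 -0.0113] pos [ 579.2 -164.5  156.8] t 47.95 w 50.0 qsum 3.0763
t 47.95 pos [ 579.2 -164.5  156.8] w 50.0 F [ 0.1  0.6 -0.3]
x [-0.076 -0.997  0.006] y [ 0.066 -0.011 -0.998] z [ 0.995 -0.076  0.066]
q [-0.38  0.17  1.38  0.01  1.53  1.27]
target [515.1 271.5 140. ] delta cm [-42.99   0.76  -9.8 ] spin deg 0.27 yaw now -1.647 chest [-48.   37.4]
```

View pics/s16.png

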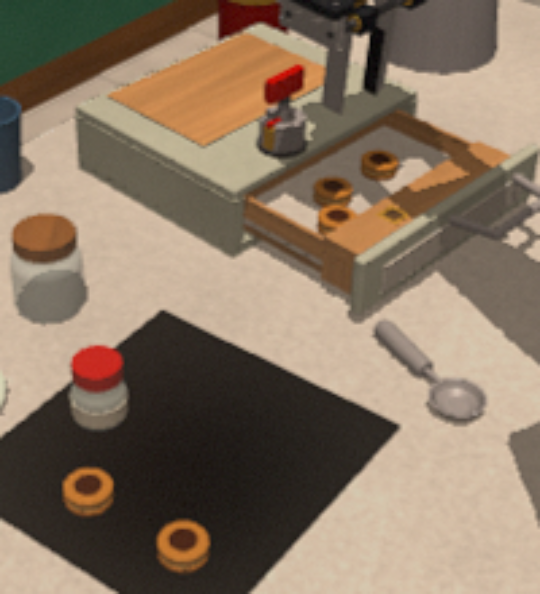

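```bash
python3 -m crank '[[-4.2,-0.1,-0.9,0],[-4.2,-0.1,-0.9,0],[-4.2,-0.1,-0.9,0],[-4.2,0,-0.9,0],[-4.2,0,-0.9,0],[-4.2,0,-0.9,0],[-4.2,0,-0.9,0],[-4.2,0,-0.9,0],[-4.2,0,-0.9,0],[-4.2,0,-0.9,0],[0,0,0,0]]' 110 >/dev/null; python3 t.py;  python3 - <<'E'
from h import *
b,_=biscuits('side')
for x in b:
    print(x[0],x[1],x[3],x[4])
go(515.1,271.5,80,-1.652)
E
```

```text
tilt y [ 0.0331 -0.0132] pos [510.6 272.8 130.7] t 49.38 w 53.5 qsum 3.1165
[452.9   4. ] 385 [  915.1 -2098.9    21. ] [  658.3 -1295.    226.6]
[502.2  82.2] 167 [  351.4 -1148.5    21. ] [  375.9 -1279.7   -29.6]
[432.6  99.6] 246 [ 493.  -824.3   21. ] [  713.6 -1524.7  -304.1]
[212.4 271.8] 268 [507.6 277.1  21. ] [509.4 275.3  18.4]
[247.3 291.7] 323 [415.8 270.2  21. ] [417.9 267.9  17.5]
t 49.42 pos [510.9 271.3 130.6] w 53.5 F [ 0.5  0.2 -0.3]
x [-0.081 -0.997  0.012] y [ 0.033 -0.014 -0.999] z [ 0.996 -0.08   0.034]
q [ 0.41  0.16  1.44 -0.03  1.52  2.06]
target [515.1 271.5  80. ] delta cm [-0.11  5.07  0.25] spin deg 0.01 yaw now -1.652 chest [-151.6  466.2]
```

```bash
python3 -m crank '[[-0.1,2.3,0.2,0],[0,2.5,0,0],[0,2.3,-0.1,0],[0,2,-0.1,0],[0,0,0,0]]' >/dev/null; python3 t.py;  python3 - <<'E'
from h import *
p,d=vision.get_image('side'); cv2.imwrite('pics/s17.png',cv2.resize(p[190:320,140:300,::-1],None,fx=4.5,fy=4.5))
go(515.1,271.5,12,-1.652)
E
```

```text
tilt y [ 0.0279 -0.0203] pos [513.6 262.9  33.5] t 50.05 w 53.6 qsum 3.1237
t 50.1 pos [514.6 263.3  34.9] w 53.4 F [ 0.3 -0.2  0.6]
x [-0.088 -0.996  0.017] y [ 0.03  -0.019 -0.999] z [ 0.996 -0.087  0.032]
q [ 0.39  0.23  1.56 -0.03  1.34  2.06]
target [515.1 271.5  12. ] delta cm [-0.86  2.27 -0.09] spin deg -0.39 yaw now -1.659 chest [-147.3  458.5]
```

View pics/s17.png

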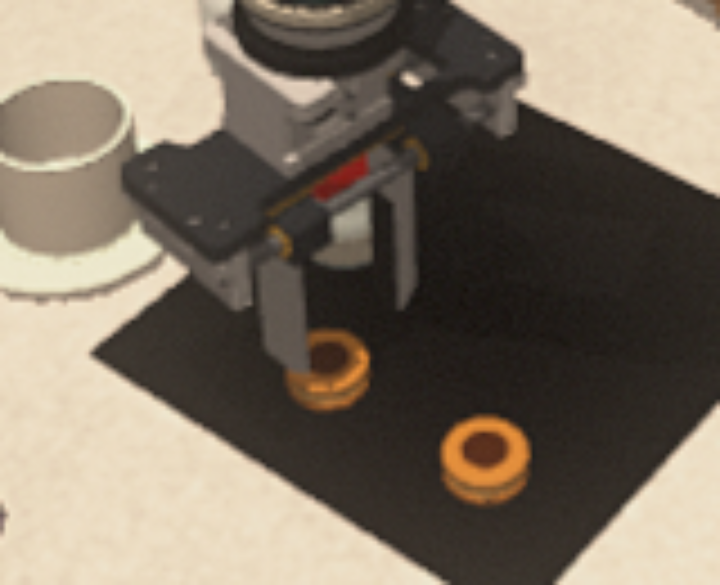

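```bash
python3 -m crank '[[-0.9,0,-0.1,-0.4],[0,0,0,0]]' >/dev/null; python3 t.py; python3 -m crank '[[0,1.1,0,0],[0,0.9,0,0],[0,0,0,0]]' >/dev/null; python3 t.py;  python3 - <<'E'
from h import *
go(515.1,271.5,12,-1.652)
p,d=vision.get_image('side'); cv2.imwrite('pics/s18.png',cv2.resize(p[190:320,140:300,::-1],None,fx=4.5,fy=4.5))
E
```

```text
tilt y [ 0.0336 -0.018 ] pos [516.  272.7  36.9] t 50.35 w 53.4 qsum 3.118
tilt y [ 0.0353 -0.0175] pos [517.2 272.8  16.6] t 50.73 w 53.6 qsum 3.1162
t 50.73 pos [517.2 272.8  16.6] w 53.6 F [-0.6 -0.2 -0.2]
x [-0.081 -0.997  0.015] y [ 0.035 -0.017 -0.999] z [ 0.996 -0.081  0.037]
q [ 0.41  0.26  1.56 -0.03  1.3   2.07]
target [515.1 271.5  12. ] delta cm [ 0.14  0.45 -0.21] spin deg -0.01 yaw now -1.652 chest [-145.4  468.2]
```

View pics/s18.png

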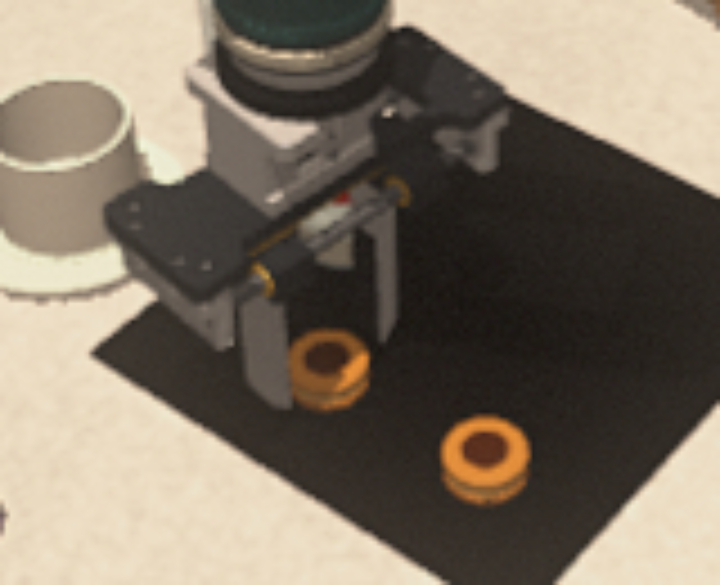

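```bash
python3 -m crank '[[0.1,0.4,-0.4,0],[0,0,0,0]]' >/dev/null; python3 -m crank '[[0,0,0,0],[0,0,0,0],[0,0,0,0],[0,0,0,0],[0,0,0,0]]' 255 15; python3 -m crank '[[0,-3,0,0],[0,-4,0,0],[0,-4,0,0],[0,0,0,0]]'; python3 t.py; python3 - <<'E'
from h import *
go(*ch(-71,0),140,-1.652)
E
```

```text
time_s: 51.65
position: [513.7, 272.3, 13.3]
orientation: [0.474, -0.506, 0.533, -0.485]
force: [-0.2, -0.0, -0.0]
grip_width: 39.3
time_s: 52.15
position: [508.9, 273.9, 125.1]
orientation: [0.474, -0.507, 0.533, -0.484]
force: [-0.1, 0.7, -0.4]
grip_width: 39.5
tilt y [ 0.0348 -0.0177] pos [508.9 273.9 125.1] t 52.15 w 39.5 qsum 3.1169
t 52.15 pos [508.9 273.9 125.1] w 39.5 F [-0.1  0.7 -0.4]
x [-0.081 -0.997  0.015] y [ 0.035 -0.018 -0.999] z [ 0.996 -0.081  0.036]
q [ 0.41  0.16  1.45 -0.03  1.51  2.07]
target [ 553.2 -199.9  140. ] delta cm [46.88 -0.5   8.29] spin deg -0.01 yaw now -1.652 chest [-153.7  468.6]
```

```bash
python3 -m crank '[[4.1,-0.2,0.7,0],[4.1,-0.2,0.7,0],[4.1,-0.2,0.7,0],[4.1,-0.2,0.7,0],[4.1,-0.2,0.7,0],[4.1,-0.1,0.7,0],[4.1,-0.1,0.7,0],[4.1,-0.1,0.7,0],[4.1,-0.1,0.7,0],[4.1,-0.1,0.7,0],[4,0,0.7,0],[0,0,0,0]]'; python3 t.py; python3 - <<'E'
from h import *
go(*ch(-71,0),80,-1.652)
E
```

```text
time_s: 53.65
position: [541.3, -193.6, 128.3]
orientation: [0.482, -0.514, 0.524, -0.478]
force: [-0.7, 0.7, -0.6]
grip_width: 39.5
tilt y [ 0.0062 -0.0139] pos [ 541.3 -193.6  128.3] t 53.65 w 39.5 qsum 3.1301
t 53.65 pos [ 541.3 -193.6  128.3] w 39.5 F [-0.7  0.7 -0.6]
x [-0.079 -0.997  0.013] y [ 0.006 -0.014 -1.   ] z [ 0.997 -0.079  0.007]
q [-0.44  0.16  1.44 -0.01  1.53  1.21]
target [ 553.2 -199.9   80. ] delta cm [0.47 4.85 1.21] spin deg 0.13 yaw now -1.65 chest [-83.4   5.3]
```

```bash
python3 -m crank '[[0.4,1.2,0.7,0],[0.1,1.8,0.4,0],[0,1.8,0.1,0],[0,0,0,0]]'; python3 t.py; python3 - <<'E'
from h import *
go(*ch(-71,0),44.5,-1.652)
E
```

```text
time_s: 54.15
position: [551.9, -196.4, 72.8]
orientation: [0.483, -0.516, 0.521, -0.478]
force: [-1.5, -0.6, 0.1]
grip_width: 39.3
tilt y [-0.0004 -0.0094] pos [ 551.9 -196.4   72.8] t 54.15 w 39.3 qsum 3.138
t 54.15 pos [ 551.9 -196.4   72.8] w 39.3 F [-1.5 -0.6  0.1]
x [-0.076 -0.997  0.009] y [-0.    -0.009 -1.   ] z [ 0.997 -0.076  0.   ]
q [-0.43  0.23  1.48 -0.01  1.43  1.21]
target [ 553.2 -199.9   44.5] delta cm [0.32 2.83 0.16] spin deg 0.32 yaw now -1.646 chest [-72.7   3.4]
```

```bash
python3 -m crank '[[0.3,1.2,0.1,0],[0,1.1,0,0],[0,0.4,0,0],[0,0,0,0]]'; python3 -m crank '[[0,0,0,0],[0,0,0,0],[0,0,0,0],[0,0,0,0]]' 120; python3 -m crank '[[0,-2,0,0],[0,-3,0,0],[0,-3,0,0],[0,-2,-1,0],[0,0,0,0]]'; python3 t.py; python3 - <<'E'
from h import *
go(421.4,265,140,-1.652)
p,d=vision.get_image('side'); cv2.imwrite('pics/s19.png',cv2.resize(p[90:310,180:380,::-1],None,fx=2.7,fy=2.7))
E
```

```text
time_s: 54.65
position: [553.3, -199.4, 44.8]
orientation: [0.483, -0.515, 0.521, -0.479]
force: [-0.4, 0.6, 0.9]
grip_width: 39.4
time_s: 55.15
position: [554.2, -200.0, 46.5]
orientation: [0.483, -0.514, 0.522, -0.479]
force: [0.6, 0.8, 0.1]
grip_width: 49.8
time_s: 55.78
position: [542.5, -197.7, 148.5]
orientation: [0.483, -0.515, 0.521, -0.479]
force: [-0.2, 0.2, -0.6]
grip_width: 50.2
tilt y [ 0.0018 -0.0104] pos [ 542.5 -197.7  148.5] t 55.77 w 50.2 qsum 3.1355
t 55.77 pos [ 542.5 -197.7  148.5] w 50.2 F [-0.2  0.2 -0.6]
x [-0.075 -0.997  0.01 ] y [ 0.002 -0.01  -1.   ] z [ 0.997 -0.075  0.003]
q [-0.44  0.16  1.4  -0.01  1.57  1.2 ]
target [421.4 265.  140. ] delta cm [-45.24   0.35 -15.53] spin deg 0.37 yaw now -1.645 chest [-81.9   1.3]
```

View pics/s19.png

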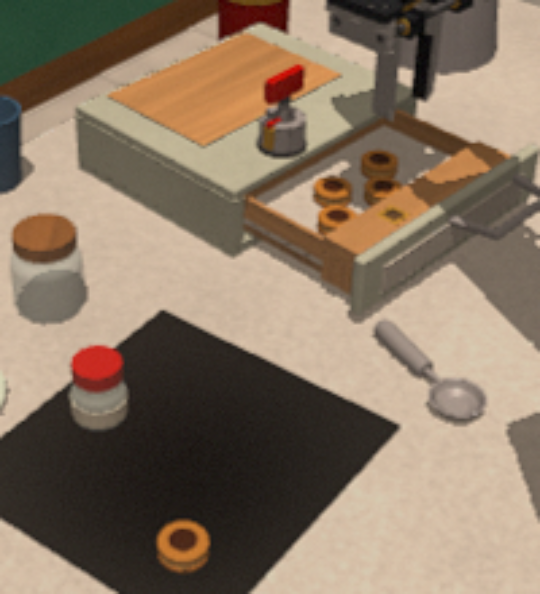

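```bash
python3 -m crank '[[-4.1,0,-1.4,0.2],[-4.1,0,-1.4,0.1],[-4.1,0,-1.4,0],[-4.1,0,-1.4,0],[-4.1,0,-1.4,0],[-4.1,0,-1.4,0],[-4.1,0,-1.4,0],[-4.1,0,-1.4,0],[-4.1,0,-1.4,0],[-4.1,0,-1.4,0],[-4,0,-1.3,0],[0,0,0,0]]' 110 >/dev/null; python3 t.py;  python3 - <<'E'
from h import *
b,_=biscuits('side')
for x in b:
    print(x[0],x[1],x[3],x[4])
go(420,266,50,-1.652)
E
```

```text
tilt y [-0.0338 -0.0108] pos [411.1 275.8 122.4] t 57.33 w 53.6 qsum 3.1766
[194.  120.9] 263 [1019.7 -159.1   21. ] [ 2021.7 -1045.8  -695.1]
[272.8 134.6] 162 [ 769.7 -257.6   21. ] [ 657.8 -112.5  126.3]
[195.7 177.6] 337 [784.   59.6  21. ] [719.3 115.9  81.4]
[247.5 292. ] 307 [414.9 270.5  21. ] [416.6 268.7  18.3]
t 57.38 pos [411.4 274.5 122.2] w 53.1 F [ 0.2 -0.7 -0.7]
x [-0.085 -0.996  0.015] y [-0.034 -0.012 -0.999] z [ 0.996 -0.085 -0.033]
q [0.47 0.02 1.6  0.   1.55 2.13]
target [420 266  50] delta cm [0.67 7.2  1.17] spin deg -0.21 yaw now -1.656 chest [-251.   461.3]
```

```bash
python3 -m crank '[[0.3,2.3,0.5,0],[0.2,2.4,0.4,0],[0,2.4,0.1,0],[0,0,0,0]]' >/dev/null; python3 t.py;  python3 - <<'E'
from h import *
go(419.5,266.5,12,-1.652)
p,d=vision.get_image('side'); cv2.imwrite('pics/s20.png',cv2.resize(p[190:320,140:300,::-1],None,fx=4.5,fy=4.5))
E
```

```text
tilt y [-0.0377 -0.0162] pos [418.5 262.2  46.2] t 57.88 w 53.3 qsum 3.1826
t 57.88 pos [418.5 262.2  46.2] w 53.3 F [-0.9 -0.6  0.4]
x [-0.09  -0.996  0.02 ] y [-0.038 -0.016 -0.999] z [ 0.995 -0.09  -0.036]
q [0.44 0.08 1.7  0.   1.4  2.1 ]
target [419.5 266.5  12. ] delta cm [-0.51  3.41  0.18] spin deg -0.49 yaw now -1.66 chest [-242.9  449.6]
```

View pics/s20.png

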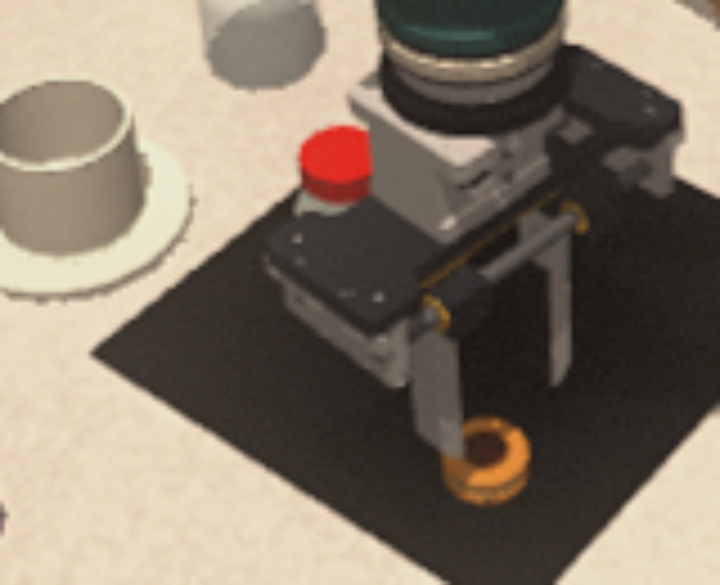

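```bash
python3 -m crank '[[-0.5,0.3,0.1,-0.4],[0,0,0,0]]' >/dev/null; python3 t.py; python3 -m crank '[[0,1.3,0,0],[0,1.2,0,0],[0,0,0,0]]' >/dev/null; python3 t.py;  python3 - <<'E'
from h import *
go(419.5,266.5,12,-1.652)
E
```

```text
tilt y [-0.0318 -0.0135] pos [422.6 267.7  46.4] t 58.17 w 53.3 qsum 3.1761
tilt y [-0.0302 -0.013 ] pos [422.2 267.7  20.6] t 58.55 w 53.3 qsum 3.1744
t 58.55 pos [422.2 267.7  20.6] w 53.3 F [-0.4 -0.3  0.4]
x [-0.083 -0.996  0.015] y [-0.03  -0.013 -0.999] z [ 0.996 -0.083 -0.029]
q [0.45 0.12 1.72 0.   1.34 2.1 ]
target [419.5 266.5  12. ] delta cm [ 0.13  0.87 -0.23] spin deg -0.1 yaw now -1.654 chest [-239.7  455.4]
```

```bash
python3 -m crank '[[0.1,0.8,-0.2,0],[0,0,0,0]]' >/dev/null; python3 -m crank '[[0,0,0,0],[0,0,0,0],[0,0,0,0],[0,0,0,0],[0,0,0,0]]' 255 15; python3 -m crank '[[0,-3,0,0],[0,-4,0,0],[0,-4,0,0],[0,0,0,0]]'; python3 t.py; python3 - <<'E'
from h import *
go(*ch(-71,-75),140,-1.652)
E
```

```text
time_s: 59.42
position: [420.1, 267.0, 12.7]
orientation: [-0.489, 0.524, -0.517, 0.468]
force: [0.1, 0.1, 1.0]
grip_width: 40.0
time_s: 59.92
position: [422.8, 268.1, 124.8]
orientation: [-0.49, 0.524, -0.516, 0.467]
force: [0.6, 0.3, -1.0]
grip_width: 39.8
tilt y [-0.0312 -0.0134] pos [422.8 268.1 124.8] t 59.92 w 39.8 qsum 3.1755
t 59.92 pos [422.8 268.1 124.8] w 39.8 F [ 0.6  0.3 -1. ]
x [-0.083 -0.996  0.016] y [-0.031 -0.013 -0.999] z [ 0.996 -0.083 -0.03 ]
q [0.45 0.03 1.59 0.   1.55 2.1 ]
target [ 547.1 -274.7  140. ] delta cm [53.08 -1.18 16.86] spin deg -0.1 yaw now -1.654 chest [-239.1  455.9]
```

```bash
python3 -m crank '[[4.3,-0.3,1.3,0],[4.3,-0.2,1.3,0],[4.3,-0.2,1.3,0],[4.3,-0.2,1.3,0],[4.3,-0.2,1.3,0],[4.3,-0.2,1.3,0],[4.3,-0.2,1.3,0],[4.3,-0.2,1.3,0],[4.3,-0.2,1.3,0],[4.3,-0.2,1.3,0],[4.3,-0.2,1.3,0],[4.3,-0.2,1.2,0],[0,0,0,0]]'; python3 t.py; python3 - <<'E'
from h import *
go(*ch(-71,-75),80,-1.652)
E
```

```text
time_s: 61.55
position: [530.0, -272.6, 129.5]
orientation: [-0.497, 0.532, -0.506, 0.463]
force: [1.0, 0.7, -0.5]
grip_width: 39.4
tilt y [-0.0604 -0.0054] pos [ 530.  -272.6  129.5] t 61.55 w 39.4 qsum 3.1903
t 61.55 pos [ 530.  -272.6  129.5] w 39.4 F [ 1.   0.7 -0.5]
x [-0.079 -0.997  0.01 ] y [-0.06  -0.005 -0.998] z [ 0.995 -0.079 -0.06 ]
q [-0.55  0.25  1.33 -0.04  1.61  1.1 ]
target [ 547.1 -274.7   80. ] delta cm [0.02 4.84 2.02] spin deg 0.13 yaw now -1.65 chest [-88.3 -74.3]
```

```bash
python3 -m crank '[[0,1.2,1,0],[0,1.6,0.8,0],[0,1.6,0.4,0],[0,0,0,0]]'; python3 t.py; python3 - <<'E'
from h import *
go(*ch(-71,-75),45,-1.652)
E
```

```text
time_s: 62.05
position: [548.7, -269.6, 76.8]
orientation: [-0.498, 0.534, -0.502, 0.463]
force: [0.4, 0.4, -0.4]
grip_width: 39.7
tilt y [-0.0666 -0.0003] pos [ 548.7 -269.6   76.8] t 62.05 w 39.7 qsum 3.199
t 62.05 pos [ 548.7 -269.6   76.8] w 39.7 F [ 0.4  0.4 -0.4]
x [-0.075 -0.997  0.005] y [-0.067 -0.    -0.998] z [ 0.995 -0.075 -0.066]
q [-0.53  0.32  1.35 -0.03  1.53  1.12]
target [ 547.1 -274.7   45. ] delta cm [0.5  3.19 0.1 ] spin deg 0.34 yaw now -1.646 chest [-69.9 -69.9]
```

```bash
python3 -m crank '[[0.5,1.2,0,0],[0,1.2,0,0],[0,0.8,0,0],[0,0,0,0]]'; python3 -m crank '[[0,0,0,0],[0,0,0,0],[0,0,0,0],[0,0,0,0]]' 120; python3 -m crank '[[0,-2,0,0],[0,-3,0,0],[0,-3,0,0],[0,-3,-3,0],[0,-2,-5,0],[0,0,-5,0],[0,0,-5,0],[0,0,0,0]]'; python3 t.py; python3 - <<'E'
from h import *
p,d=vision.get_image('side'); cv2.imwrite('pics/s21.png',cv2.resize(p[90:310,180:380,::-1],None,fx=2.7,fy=2.7))
p,d,W=cloud('top'); cv2.imwrite('pics/t21.png',cv2.resize(p[60:260,250:430,::-1],None,fx=3,fy=3))
E
```

```text
time_s: 62.55
position: [546.4, -274.8, 43.8]
orientation: [-0.498, 0.533, -0.503, 0.464]
force: [-1.0, -0.6, -0.1]
grip_width: 39.4
time_s: 63.05
position: [547.0, -275.3, 45.3]
orientation: [-0.498, 0.533, -0.504, 0.464]
force: [-0.4, -0.3, -0.1]
grip_width: 50.1
time_s: 64.05
position: [372.0, -261.2, 191.4]
orientation: [-0.498, 0.532, -0.504, 0.464]
force: [-0.6, 0.5, 0.0]
grip_width: 50.2
tilt y [-0.0624 -0.0052] pos [ 372.  -261.2  191.4] t 64.05 w 50.2 qsum 3.1858
```

View pics/s21.png

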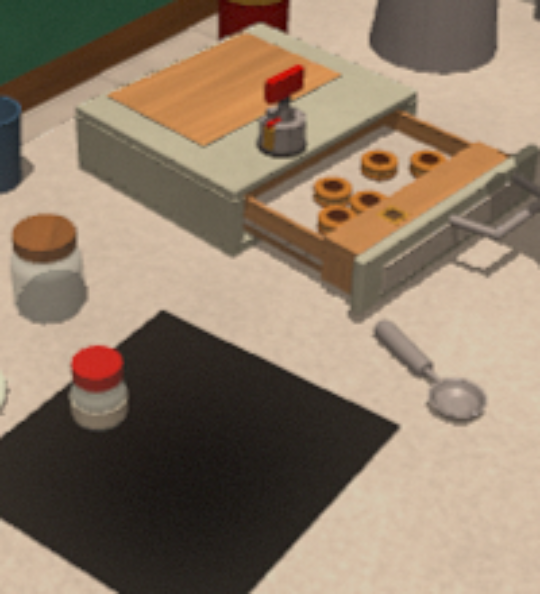

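View pics/t21.png

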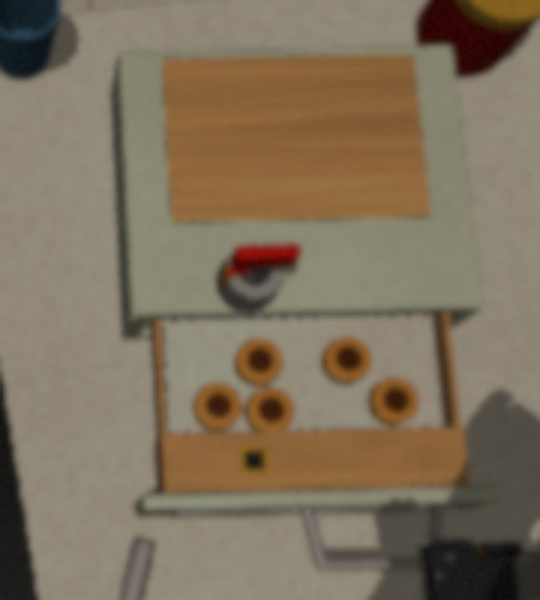

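```bash
python3 - <<'E'
from h import *
b,(p,d,W)=biscuits('top')
D=W[...,:2]-C0; a=D@ex;bb=D@ey
m=((W[...,2]>46)&(W[...,2]<60)&(a>-95)&(a<-5)&(abs(bb)<112)).astype(np.uint8)
k,l,s,c=cv2.connectedComponentsWithStats(m)
for i in range(1,k):
    q=l==i
    if s[i,4]>20: print(s[i,4],np.round([a[q].mean(),bb[q].mean(),W[...,2][q].mean(),W[...,2][q].std(),a[q].max(),a[q].min(),bb[q].min(),bb[q].max(),W[...,2][q].max()],1))
hsv=cv2.cvtColor(p,cv2.COLOR_RGB2HSV)
go(*ch(-206,-45),130,CY)
E
```

```text
187 [-34.1  36.5  52.7   1.7 -14.9 -52.   18.2  54.4  57.1]
188 [-34.7 -39.   52.5   1.9 -16.7 -53.6 -58.5 -20.4  58.3]
199 [-71.2 -76.1  52.6   1.7 -51.5 -90.5 -95.9 -57.   56.5]
190 [-71.7  74.1  52.6   1.7 -51.8 -90.9  54.6  92.7  56.5]
188 [-76.4  30.3  52.6   1.8 -57.3 -93.2  11.1  49.4  57.2]
t 64.2 pos [ 374.7 -261.6  190.7] w 50.0 F [-0.2 -0.5 -0.3]
x [-0.071 -0.997  0.009] y [-0.062 -0.004 -0.998] z [ 0.996 -0.072 -0.062]
q [-0.7  -0.08  1.57 -0.04  1.7   0.94]
target [ 415.  -233.8  130. ] delta cm [-3.11  5.79  4.19] spin deg -89.41 yaw now -1.642 chest [-243.9  -76. ]
```

```bash
python3 -m crank '[[0,0,0,-9.9],[0,0,0,-9.9],[0,0,0,-9.9],[0,0,0,-9.9],[0,0,0,-9.9],[0,0,0,-9.9],[0,0,0,-9.9],[0,0,0,-9.9],[0,0,0,-9.9],[0,0,0,0]]' 158 40; python3 t.py; python3 - <<'E'
from h import *
go(*ch(-206,-45),120,CY)
E
```

```text
time_s: 65.45
position: [388.4, -262.2, 184.7]
orientation: [-0.706, 0.032, 0.015, 0.707]
force: [0.6, -0.7, 0.3]
grip_width: 35.9
tilt y [-0.0675  0.0031] pos [ 388.4 -262.2  184.7] t 65.45 w 35.9 qsum 3.1958
t 65.45 pos [ 388.4 -262.2  184.7] w 35.9 F [ 0.6 -0.7  0.3]
x [ 0.997 -0.024 -0.068] y [-0.067  0.003 -0.998] z [0.024 1.    0.001]
q [-0.68 -0.04  1.55 -0.04  1.69 -0.66]
target [ 415.  -233.8  120. ] delta cm [3.03 6.28 2.9 ] spin deg 3.29 yaw now -0.024 chest [-230.2  -75.5]
```

```bash
python3 -m crank '[[1.5,1.6,1.4,1.6],[1.5,1.6,1.4,1.6],[0,1.6,0,0],[0,0,0,0]]'; python3 t.py; python3 - <<'E'
from h import *
for n in ('top','side'):
    p,d,W=cloud(n)
    D=W[...,:2]-C0; a=D@ex;b=D@ey; z=W[...,2]
    m=(a<-185)&(a>-225)&(abs(b+45)<60)&(z>50)&(z<70); m2=m&(b>-30); print(n,m.sum(),np.nanmedian(a[m]),b[m].min(),b[m].max(),np.nanmedian(z[m]))
    m=(abs(b-20)<15)&(z>68)&(z<85)&(a<-120); print('front top a',a[m].min(),a[m].max())
go(*ch(-206,-45),80,CY)
E
```

```text
time_s: 65.95
position: [419.2, -235.3, 132.0]
orientation: [-0.706, 0.056, -0.007, 0.706]
force: [0.1, -0.1, -0.4]
grip_width: 35.7
tilt y [-0.0687  0.0033] pos [ 419.2 -235.3  132. ] t 65.95 w 35.7 qsum 3.2001
top 176 -204.01342895339468 -99.8149893582874 8.02750000303207 64.82774707822608
front top a -165.05100939803395 -120.24854693024601
side 151 -207.3448520442874 -93.71985773016516 11.201004979949278 62.94965558003662
front top a -164.37674156744063 -148.93347445398564
t 66.05 pos [ 419.9 -236.   133.9] w 35.7 F [-0.3 -0.2 -0.5]
x [ 0.994 -0.09  -0.066] y [-0.066  0.002 -0.998] z [ 0.089  0.996 -0.004]
q [-0.6   0.01  1.6  -0.04  1.59 -0.51]
target [ 415.  -233.8   80. ] delta cm [-0.15  5.41  0.21] spin deg -0.48 yaw now -0.09 chest [-200.9  -46.9]
```

```bash
python3 -m crank '[[-0.2,1.8,0.2,-0.4],[0,1.8,0,0],[0,1.8,0,0],[0,0,0,0]]'; python3 t.py; python3 - <<'E'
from h import *
go(*ch(-206,-45),46,CY)
p,d=vision.get_image('side'); cv2.imwrite('pics/s22.png',cv2.resize(p[90:250,260:440,::-1],None,fx=4,fy=3.7))
E
```

```text
time_s: 66.55
position: [413.5, -235.1, 78.5]
orientation: [0.707, -0.052, 0.008, -0.705]
force: [0.1, 0.1, -0.4]
grip_width: 35.6
tilt y [-0.0635 -0.0004] pos [ 413.5 -235.1   78.5] t 66.55 w 35.6 qsum 3.1936
t 66.55 pos [ 413.5 -235.1   78.5] w 35.6 F [ 0.1  0.1 -0.4]
x [ 0.994 -0.085 -0.063] y [-0.064 -0.    -0.998] z [ 0.085  0.996 -0.006]
q [-0.61  0.03  1.69 -0.04  1.48 -0.52]
target [ 415.  -233.8   46. ] delta cm [0.34 3.23 0.17] spin deg -0.21 yaw now -0.085 chest [-207.4  -46.5]
```

View pics/s22.png

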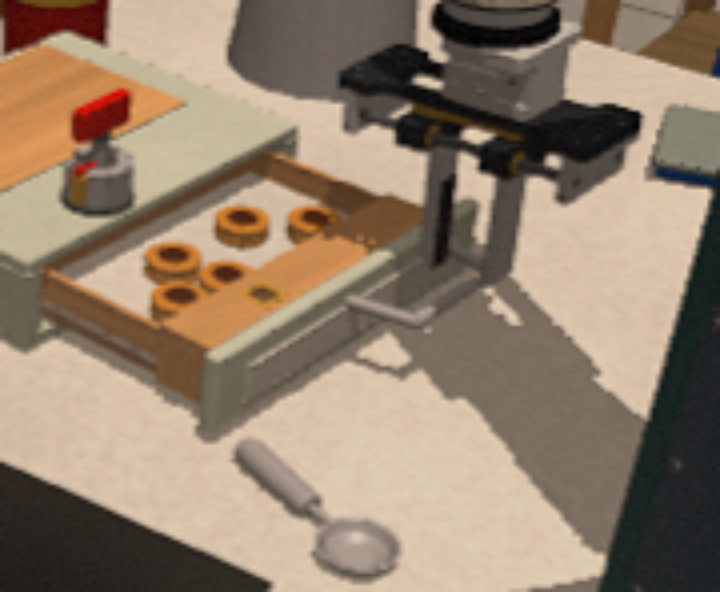

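```bash
python3 -m crank '[[0.3,1.2,0.1,0],[0.1,1.1,0,0],[0,0.9,0,0],[0,0,0,0]]'; python3 -m crank '[[0,0,0,0],[0,0,0,0],[0,0,0,0],[0,0,0,0],[0,0,0,0]]' 255 40; python3 t.py; python3 - <<'E'
from h import *
go(*ch(-206+146,-45),46,CY)
E
```

```text
time_s: 67.1
position: [417.2, -235.7, 46.5]
orientation: [0.708, -0.051, 0.009, -0.704]
force: [-0.5, 0.7, 0.6]
grip_width: 35.8
time_s: 67.72
position: [417.3, -235.9, 47.2]
orientation: [0.708, -0.051, 0.009, -0.704]
force: [-0.7, 0.2, -0.2]
grip_width: 8.8
tilt y [-0.0592 -0.0039] pos [ 417.3 -235.9   47.2] t 67.72 w 8.8 qsum 3.1882
t 67.72 pos [ 417.3 -235.9   47.2] w 8.8 F [-0.7  0.2 -0.2]
x [ 0.995 -0.085 -0.059] y [-0.059 -0.004 -0.998] z [ 0.085  0.996 -0.009]
q [-0.61  0.06  1.72 -0.04  1.41 -0.51]
target [ 560.5 -245.7   46. ] delta cm [14.34 -0.73  0.24] spin deg -0.23 yaw now -0.085 chest [-203.5  -46.9]
```

```bash
python3 -m crank '[[1,-0.06,0,0],[1.3,-0.08,0,0],[1.3,-0.08,0,0],[1.3,-0.08,0,0],[1.3,-0.08,0,0],[1.3,-0.08,0,0],[1.3,-0.08,0,0],[1.3,-0.08,0,0],[1.3,-0.08,0,0],[0.8,-0.05,0,0],[0,0,0,0]]'; python3 t.py; python3 - <<'E'
from h import *
go(*ch(-60,-45),46,CY)
p,d=vision.get_image('side'); cv2.imwrite('pics/s23.png',cv2.resize(p[80:230,200:380,::-1],None,fx=4,fy=4))
E
```

```text
time_s: 69.1
position: [548.9, -247.0, 47.2]
orientation: [0.708, -0.051, 0.009, -0.704]
force: [0.0, -0.2, 1.2]
grip_width: 9.1
tilt y [-0.0588 -0.004 ] pos [ 548.9 -247.    47.2] t 69.1 w 9.1 qsum 3.1914
t 69.1 pos [ 548.9 -247.    47.2] w 9.1 F [ 0.  -0.2  1.2]
x [ 0.995 -0.085 -0.058] y [-0.059 -0.004 -0.998] z [ 0.084  0.996 -0.009]
q [-0.5   0.32  1.42 -0.03  1.46 -0.41]
target [ 560.5 -245.7   46. ] delta cm [1.16 0.05 0.23] spin deg -0.2 yaw now -0.085 chest [-71.5 -47.3]
```

View pics/s23.png

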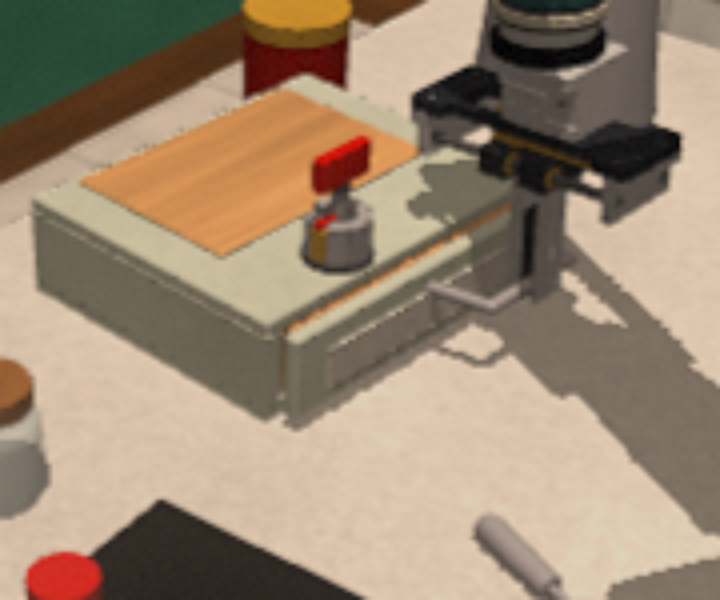

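```bash
python3 -m crank '[[0.6,-0.03,0,0],[0.4,-0.02,0,0],[0,0,0,0]]'; python3 -m crank '[[0.3,0,0,0],[0,0,0,0]]'; python3 -m crank '[[0.3,0,0,0]]'; python3 -m crank '[[0.3,0,0,0]]'; python3 t.py
```

```text
time_s: 69.53
position: [558.4, -247.8, 47.2]
orientation: [0.708, -0.051, 0.009, -0.704]
force: [0.8, 0.1, -0.5]
grip_width: 8.5
time_s: 69.78
position: [560.9, -248.0, 47.2]
orientation: [0.708, -0.052, 0.009, -0.704]
force: [-1.6, -0.3, 1.3]
grip_width: 9.0
time_s: 69.9
position: [560.9, -248.0, 47.2]
orientation: [0.708, -0.054, 0.006, -0.704]
force: [-13.0, 1.6, 9.0]
grip_width: 8.9
time_s: 70.03
position: [560.8, -248.0, 47.2]
orientation: [0.708, -0.057, 0.004, -0.704]
force: [-9.5, 2.3, 5.9]
grip_width: 8.7
tilt y [-0.0755 -0.0013] pos [ 560.8 -248.    47.2] t 70.03 w 8.7 qsum 3.2078
```

```bash
python3 -m crank '[[0,0,0,0],[0,0,0,0],[0,0,0,0]]' 158; python3 t.py; python3 -m crank '[[0,-2,0,0],[0,-4,0,0],[0,-4,0,0],[0,-4,0,0],[0,-4,0,0],[0,0,0,0]]' 130; python3 t.py; python3 - <<'E'
from h import *
p,d=vision.get_image('side'); cv2.imwrite('pics/s24.png',cv2.resize(p[80:230,200:380,::-1],None,fx=4,fy=4))
p,d,W=cloud('top'); cv2.imwrite('pics/t24.png',cv2.resize(p[60:260,250:430,::-1],None,fx=3,fy=3))
go(750,-120,215,CY)
E
```

```text
time_s: 70.4
position: [562.3, -248.2, 47.2]
orientation: [0.708, -0.056, 0.005, -0.704]
force: [0.7, 0.4, -0.1]
grip_width: 33.9
tilt y [-0.0717 -0.0019] pos [ 562.3 -248.2   47.2] t 70.4 w 33.9 qsum 3.2042
time_s: 71.15
position: [577.5, -247.9, 240.3]
orientation: [0.709, -0.052, 0.008, -0.703]
force: [0.7, 0.1, -0.0]
grip_width: 46.0
tilt y [-0.0622 -0.0057] pos [ 577.5 -247.9  240.3] t 71.15 w 46.0 qsum 3.1941
t 71.25 pos [ 575.8 -247.2  235.1] w 46.4 F [0.5 0.2 0.4]
x [ 0.994 -0.086 -0.069] y [-0.07  -0.002 -0.998] z [ 0.085  0.996 -0.008]
q [-0.48  0.31  1.05 -0.03  1.84 -0.4 ]
target [ 750 -120  215] delta cm [16.36  0.77 14.17] spin deg -0.26 yaw now -0.086 chest [-44.6 -45.3]
```

View pics/s24.png

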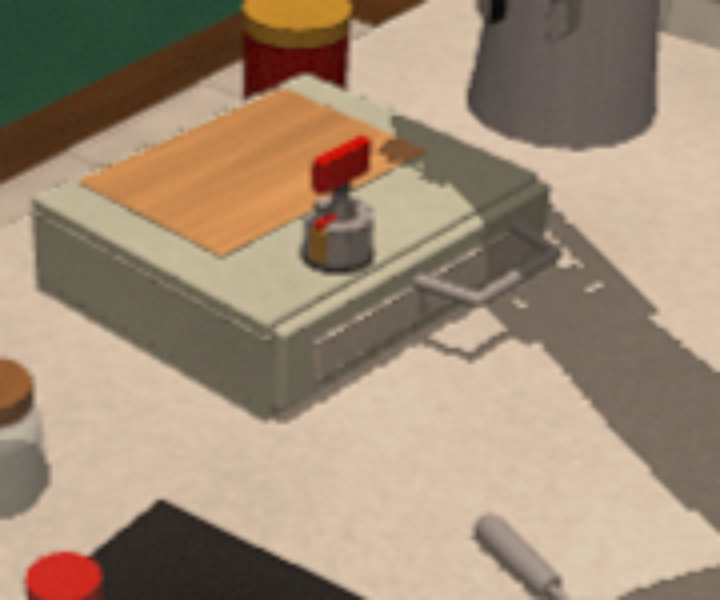

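View pics/t24.png

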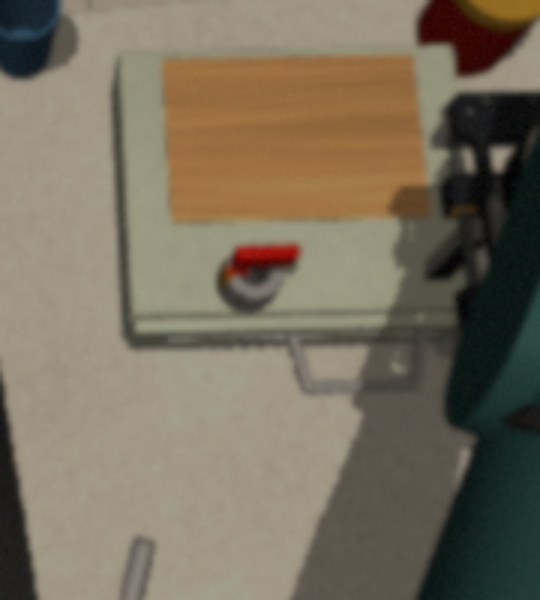

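```bash
python3 -m crank '[[0,-5,0,0],[0,-5,0,0],[0,-5,0,0],[0,-5,0,0]]' >/dev/null; python3 t.py; python3 -m crank '[[0,-5,0,0],[0,-5,0,0]]' >/dev/null; python3 t.py;
```

```text
tilt y [-0.1003  0.014 ] pos [ 588.  -245.9  421.6] t 71.75 w 46.0 qsum 3.2372
tilt y [-0.0863  0.0091] pos [ 568.2 -235.7  478.4] t 72.0 w 46.0 qsum 3.2223
```

```bash
python3 -m crank '[[2,-3,0,0]]' >/dev/null; python3 t.py; python3 -m crank '[[2,-3,0,0]]' >/dev/null; python3 t.py;python3 -m crank '[[2,-3,0,0]]' >/dev/null; python3 t.py;
```

```text
tilt y [-0.0644 -0.0004] pos [ 570.  -229.6  487.2] t 72.12 w 45.6 qsum 3.1988
tilt y [-0.0466 -0.0075] pos [ 573.  -223.8  492. ] t 72.25 w 45.9 qsum 3.1799
tilt y [-0.0272 -0.0152] pos [ 575.2 -217.7  498.6] t 72.38 w 46.1 qsum 3.1593
```

```bash
python3 -m crank '[[2,-3,0,0]]' >/dev/null; python3 t.py; python3 -m crank '[[0,3,0,0],[0,4,0,0],[0,4,0,0],[0,4,0,0],[0,4,0,0],[0,0,0,0]]' >/dev/null; python3 t.py; python3 - <<'E'
from h import *
go(*ch(25.5,50.5),215,CY)
E
```

```text
tilt y [-0.0081 -0.0225] pos [ 577.3 -211.7  505. ] t 72.5 w 45.7 qsum 3.1393
tilt y [ 0.0024 -0.0265] pos [ 577.6 -213.7  312.2] t 73.25 w 46.4 qsum 3.1282
t 73.25 pos [ 577.6 -213.7  312.2] w 46.4 F [ 0.7 -0.5 -0.7]
x [ 0.997 -0.081  0.005] y [ 0.002 -0.027 -1.   ] z [ 0.081  0.996 -0.026]
q [-0.43  0.24  0.99 -0.02  1.9  -0.36]
target [ 653.5 -157.4  215. ] delta cm [7.06 9.59 6.48] spin deg 0.02 yaw now -0.081 chest [-45.6 -11.8]
```

```bash
python3 -m crank '[[2.4,2.5,2.1,0],[2.4,2.5,2.1,0],[2.4,2.5,2.1,0],[0,1.5,0,0],[0,0,0,0]]' 130 40 >/dev/null; python3 t.py;  python3 - <<'E'
from h import *
go(655,-158,185,CY)
E
```

```text
tilt y [ 0.0245 -0.0353] pos [ 662.6 -160.   234.1] t 73.88 w 46.1 qsum 3.1075
t 73.88 pos [ 662.6 -160.   234.1] w 46.1 F [-0.5 -0.  -0.1]
x [ 0.996 -0.082  0.027] y [ 0.024 -0.035 -0.999] z [ 0.083  0.996 -0.033]
q [-0.31  0.36  0.99 -0.03  1.76 -0.23]
target [ 655 -158  185] delta cm [-0.91  4.88  0.3 ] spin deg -0.06 yaw now -0.083 chest [34.8 48.7]
```

```bash
python3 -m crank '[[-0.8,2,0.2,0],[-0.1,2,0.1,0],[0,0.6,0,0],[0,0,0,0]]' >/dev/null; python3 t.py;  python3 - <<'E'
from h import *
go(655,-158,139,CY)
p,d=vision.get_image('side'); cv2.imwrite('pics/s25.png',cv2.resize(p[70:190,210:360,::-1],None,fx=5,fy=5))
E
```

```text
tilt y [ 0.0396 -0.0416] pos [ 656.6 -162.2  198.3] t 74.38 w 46.2 qsum 3.0911
t 74.38 pos [ 656.6 -162.2  198.3] w 46.2 F [0.2 0.1 0.2]
x [ 0.995 -0.086  0.043] y [ 0.04  -0.042 -0.998] z [ 0.088  0.995 -0.038]
q [-0.31  0.34  1.09 -0.03  1.66 -0.23]
target [ 655 -158  139] delta cm [-0.45  5.9   0.63] spin deg -0.28 yaw now -0.086 chest [28.9 46. ]
```

View pics/s25.png

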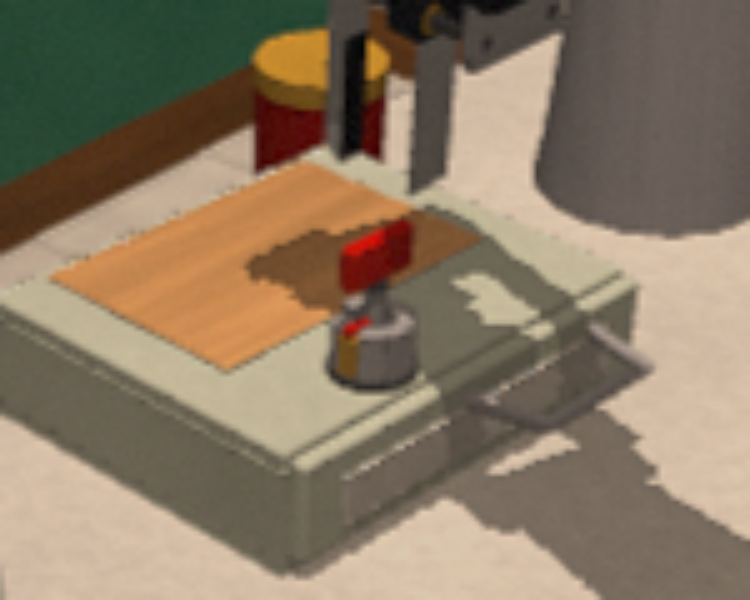

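```bash
python3 -m crank '[[-0.5,1.5,0.5,-0.3],[0,2.2,0.1,0],[0,1.9,0,0],[0,0,0,0]]' >/dev/null; python3 t.py;  python3 - <<'E'
from h import *
go(655,-158,139,CY)
E
```

```text
tilt y [ 0.0501 -0.0453] pos [ 657.2 -159.9  147.5] t 74.92 w 46.1 qsum 3.0801
t 74.92 pos [ 657.2 -159.9  147.5] w 46.1 F [-0.  -0.5  0.3]
x [ 0.995 -0.082  0.054] y [ 0.05  -0.045 -0.998] z [ 0.084  0.996 -0.041]
q [-0.31  0.34  1.19 -0.03  1.55 -0.23]
target [ 655 -158  139] delta cm [-0.28  0.83  0.21] spin deg -0.03 yaw now -0.082 chest [29.4 48.3]
```

```bash
python3 -m crank '[[-0.15,0.8,0.2,0],[0,0,0,0]]' >/dev/null; python3 t.py; python3 -m crank '[[0,0,0,0],[0,0,0,0],[0,0,0,0],[0,0,0,0],[0,0,0,0]]' 255 40; python3 t.py;  python3 - <<'E'
from h import *
p,d=vision.get_image('side'); cv2.imwrite('pics/s26.png',cv2.resize(p[70:190,210:360,::-1],None,fx=5,fy=5))
E
```

```text
tilt y [ 0.0524 -0.046 ] pos [ 657.  -158.4  140.5] t 75.17 w 46.2 qsum 3.0777
time_s: 75.8
position: [655.5, -158.4, 142.3]
orientation: [0.722, -0.011, 0.048, -0.69]
force: [0.5, 0.7, 0.4]
grip_width: 12.4
tilt y [ 0.0494 -0.0463] pos [ 655.5 -158.4  142.3] t 75.8 w 12.4 qsum 3.0805
```

View pics/s26.png

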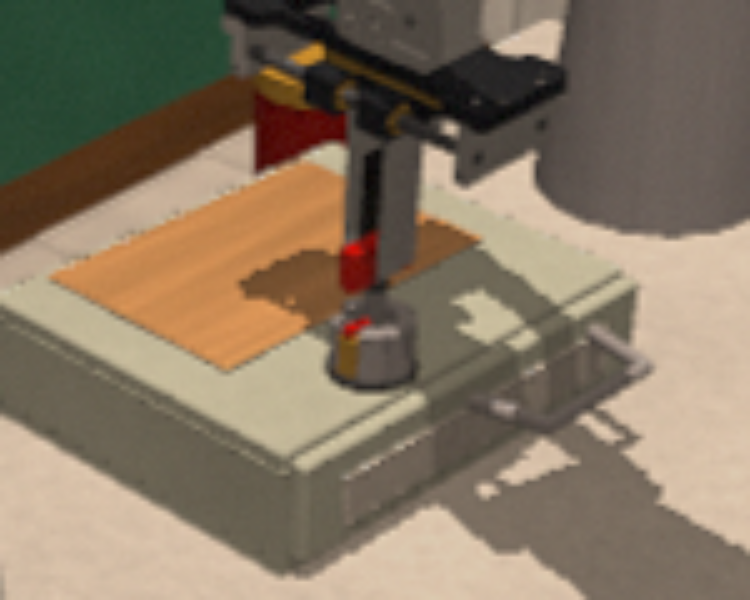

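```bash
python3 -m crank '[[0,-0.5,0,0],[0,-0.2,0,0],[0,0,0,0]]'; python3 t.py
```

```text
time_s: 76.22
position: [655.1, -158.2, 144.1]
orientation: [0.721, -0.013, 0.046, -0.691]
force: [4.0, -1.4, -7.7]
grip_width: 11.6
tilt y [ 0.0456 -0.0452] pos [ 655.1 -158.2  144.1] t 76.22 w 11.6 qsum 3.0844
```

```bash
python3 -m crank '[[0,-0.3,0,0],[0,0,0,0]]'; python3 -m crank '[[0,-0.2,0,0],[0,0,0,0]]'; python3 t.py
```

```text
time_s: 76.47
position: [655.1, -158.3, 146.0]
orientation: [0.721, -0.013, 0.046, -0.691]
force: [3.8, 0.4, -7.8]
grip_width: 11.9
time_s: 76.72
position: [655.1, -158.2, 147.9]
orientation: [0.721, -0.013, 0.046, -0.691]
force: [3.3, -1.1, -8.0]
grip_width: 12.1
tilt y [ 0.0449 -0.0452] pos [ 655.1 -158.2  147.9] t 76.72 w 12.1 qsum 3.0851
```

```bash
python3 -m crank '[[0,-0.1,0,0],[0,0,0,0]]'; python3 t.py; python3 - <<'E'
from h import *
p,d,W=cloud('side'); cv2.imwrite('pics/s27.png',cv2.resize(p[70:190,210:360,::-1],None,fx=5,fy=5))
E
```

```text
time_s: 76.97
position: [655.0, -158.2, 148.9]
orientation: [0.721, -0.013, 0.046, -0.691]
force: [3.4, -2.5, -6.9]
grip_width: 11.4
tilt y [ 0.0451 -0.0453] pos [ 655.  -158.2  148.9] t 76.97 w 11.4 qsum 3.0849
```

View pics/s27.png

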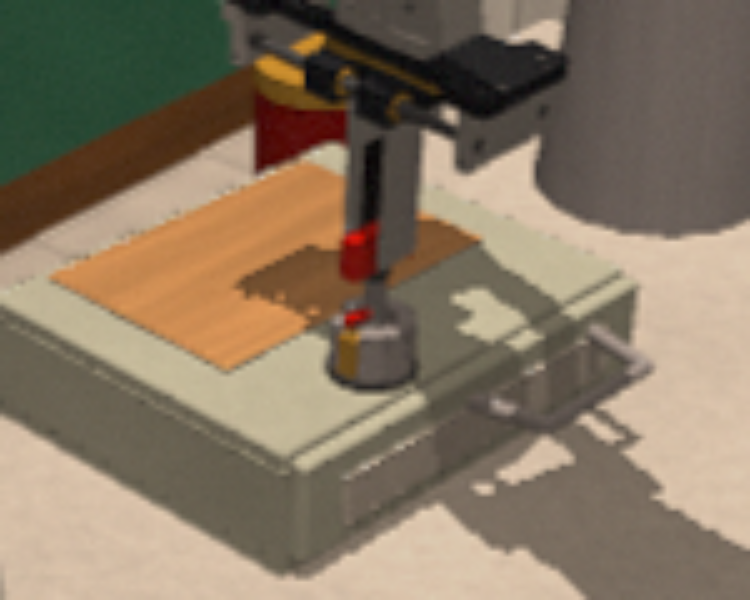

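```bash
python3 -m crank '[[0,0,0,9],[0,0,0,9],[0,0,0,0]]'; python3 t.py; python3 - <<'E'
from h import *
o=monitor.get_obs(); print(np.round(o['torque'],2)); go(655,-158.2,149,-1.265)
E
```

```text
time_s: 77.4
position: [654.7, -158.1, 148.4]
orientation: [0.705, -0.124, 0.161, -0.68]
force: [4.5, -1.0, -7.9]
grip_width: 12.0
tilt y [ 0.0439 -0.045 ] pos [ 654.7 -158.1  148.4] t 77.4 w 12.0 qsum 3.0862
[-0.19 -0.09 -0.01]
t 77.4 pos [ 654.7 -158.1  148.4] w 12.0 F [ 4.5 -1.  -7.9]
x [ 0.918 -0.393  0.058] y [ 0.044 -0.045 -0.998] z [ 0.395  0.918 -0.024]
q [-0.31  0.34  1.19 -0.03  1.56  0.1 ]
target [ 655.  -158.2  149. ] delta cm [ 0.04 -0.06  0.01] spin deg 49.29 yaw now -0.405 chest [26.7 49.9]
```

```bash
python3 -m crank '[[0,0,0,9.5],[0,0,0,9.5],[0,0,0,9.5],[0,0,0,9.5],[0,0,0,9],[0,0,0,0]]'; python3 t.py; python3 - <<'E'
from h import *
o=monitor.get_obs(); print(np.round(o['torque'],2)); go(655,-158.2,149,-1.265)
E
```

```text
time_s: 78.15
position: [654.5, -157.1, 147.9]
orientation: [0.58, -0.388, 0.43, -0.573]
force: [3.3, -1.5, -7.7]
grip_width: 12.1
tilt y [ 0.0432 -0.0417] pos [ 654.5 -157.1  147.9] t 78.15 w 12.1 qsum 3.0878
[ 0.11 -0.13  0.03]
t 78.15 pos [ 654.5 -157.1  147.9] w 12.1 F [ 3.3 -1.5 -7.7]
x [ 0.329 -0.943  0.054] y [ 0.043 -0.042 -0.998] z [0.943 0.331 0.027]
q [-0.31  0.34  1.19 -0.03  1.56  0.93]
target [ 655.  -158.2  149. ] delta cm [ 0.12 -0.1   0.01] spin deg 1.74 yaw now -1.235 chest [26.5 50.9]
```

```bash
python3 -m crank '[[0,0.6,0,1.5],[0,0.6,0,0],[0,0.6,0,0],[0,0,0,0]]'; python3 t.py
```

```text
time_s: 78.65
position: [654.7, -157.2, 129.4]
orientation: [0.575, -0.395, 0.435, -0.569]
force: [2.3, -0.5, -4.5]
grip_width: 11.9
tilt y [ 0.0422 -0.0401] pos [ 654.7 -157.2  129.4] t 78.65 w 11.9 qsum 3.0892
```

Past the notch level (below 0.018) with the spring force falling, so the pin is in the deep slot. Lowering the rest of the way.

```bash
python3 -m crank '[[0,0.4,0,0],[0,0,0,0]]'; python3 -m crank '[[0,0.15,0,0],[0,0,0,0]]'; python3 -m crank '[[0,0,0,0],[0,0,0,0],[0,0,0,0]]' 190; python3 -m crank '[[0,0,0,0],[0,0,0,0]]' 130; python3 -m crank '[[0,-2,0,0],[0,-3,0,0],[0,-4,0,0],[0,-4,0,0],[0,-2,-5,0],[0,0,-5,0],[0,0,-5,0],[0,0,-5,0],[0,0,0,0]]'; python3 - <<'E'
from h import *
st()
res=[]
for n in ('top','side'):
    p,d,W=cloud(n); cv2.imwrite(f'pics/{n}28.png',p[...,::-1]); 
    D=(W[...,:2]-C0); a=D@ex;b=D@ey
    m=(W[...,2]>130)&(W[...,2]<172)&(abs(b-50)<35)&(a>-5)&(a<55)
    P=W[m]; print(n,'tee',m.sum(),np.median(P[:,2]),P[:,2].max(),cv2.minAreaRect(P[P[:,2]>138][:,:2].astype(np.float32)))
    m=(a<-50)&(a>-72)&(abs(b+45)<40)&(W[...,2]>50)&(W[...,2]<75); print('bar a',np.median(a[m]))
E
```

```text
time_s: 78.9
position: [654.7, -157.2, 125.9]
orientation: [0.575, -0.394, 0.435, -0.57]
force: [1.4, -0.5, -5.2]
grip_width: 11.8
time_s: 79.15
position: [654.8, -157.2, 125.1]
orientation: [0.575, -0.394, 0.435, -0.57]
force: [0.5, 0.0, -4.2]
grip_width: 11.5
time_s: 79.53
position: [656.8, -158.0, 129.5]
orientation: [0.574, -0.391, 0.438, -0.57]
force: [-0.5, -0.7, 0.0]
grip_width: 23.6
time_s: 79.78
position: [657.2, -158.0, 130.5]
orientation: [0.574, -0.391, 0.438, -0.57]
force: [-0.1, -0.1, 0.5]
grip_width: 40.6
time_s: 80.9
position: [455.7, -215.5, 290.1]
orientation: [0.574, -0.385, 0.443, -0.571]
force: [0.1, 0.2, 0.5]
grip_width: 46.0
t 80.9 pos [ 455.7 -215.5  290.1] w 46.0 F [0.1 0.2 0.5]
x [ 0.311 -0.948  0.07 ] y [ 0.065 -0.052 -0.997] z [0.948 0.314 0.045]
q [-0.55 -0.08  1.37 -0.01  1.76  0.7 ]
top tee 143 145.5524954477703 150.21578564241906 ((654.336669921875, -158.55140686035156), (49.834651947021484, 13.15743637084961), 19.263343811035156)
bar a -60.34366071769296
side tee 123 140.65007943197497 147.89579463236066 ((650.48095703125, -156.17404174804688), (49.124935150146484, 13.397648811340332), 20.471525192260742)
bar a -64.56768084225448
```

```bash
python3 - <<'E'
import cv2
a=cv2.imread('pics/side28.png')[80:200,200:360]; cv2.imwrite('pics/s28c.png',cv2.resize(a,None,fx=5,fy=5))
E
```

```text
(no output)
```

View pics/s28c.png

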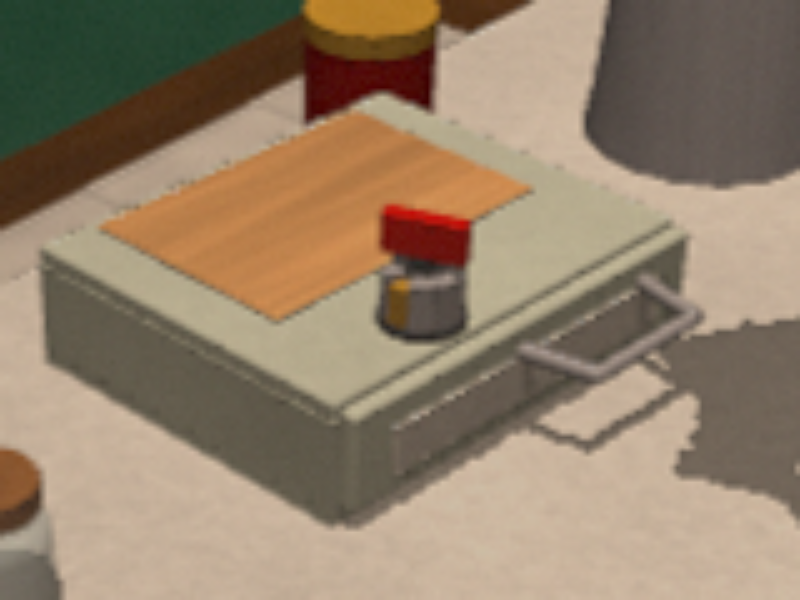

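View pics/top28.png

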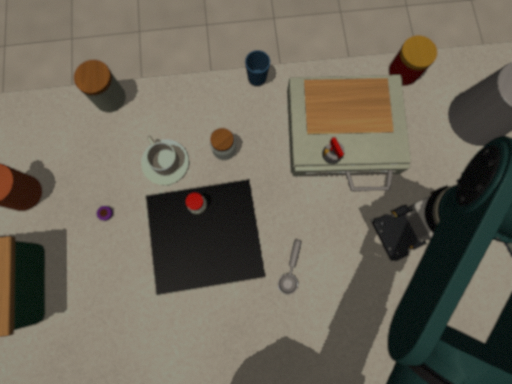

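```bash
python3 -c "
from cell import env; print(env.finish_job())"
```

```text
the job is handed in; nothing more can be done
None
```

The job is handed in. All five biscuits are locked in the box, and it took about 81 s of the 210 s allowed.

**What I did:**
- I lifted the pin and turned it into its rest notch, where its top stood 17.5 mm higher and stayed there by itself.
- I drew the drawer out to about 146 mm, stopping short of its 160 mm stop because the spoon's end lay close in front.
- I laid the five biscuits on the drawer floor with the grip set to 15 N, then pushed the drawer home until it met its stop.
- I turned the pin back out of the notch, lowered it into the deep slot by hand and let go.

**Last checks:**
- **Biscuits:** before closing, all five lay flat, with their tops about 52.6 mm above the counter, where about 52 is expected. One had slid about 30 mm along the floor after I placed it, but it was still flat.
- **Pin:** it is back down, with its top at 145.6 mm against 145.8 mm at the start.
- **Drawer:** it looks fully shut. The handle bar is 60 mm in front of the chest's front edge in the top view and 65 mm in the side view, about as at the start (59 and 63 mm).
- **Tea things:** the cup, saucer, sugar, jam and spoon look unmoved in the last top picture, and the board is empty. I judged these by eye only.

**What disagreed or went untested:** The two cameras differed by 2–4 mm throughout. The tool also drifted several degrees off vertical during the moves, and I corrected that twice. I did not tug the handle to test the lock.

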